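# Check a finished harmonica comb with a spring probe

### The arm

A 6-joint arm with a two-finger parallel gripper is mounted at the origin on a cart in front of the work surface, level with it; the furniture and walls round the work are solid. World frame = base frame: x ahead of the robot, y to its left, z up, the work surface at z = 0. Lengths are in m, angles in degrees, forces in N, time in s.
With the tool pointing down it reaches from about 0.4 to 0.825 m from the base axis. Payload 7 kg.
Tool frame: the origin (TCP) lies midway between the tips of the shut fingers; the grasp point (between the pads) lies 19 mm behind it; z points along the fingers, y is the line along which they close (so a half turn about z gives the same grasp; the last joint's range is limited). The gripper opens to 88 mm and grips with 3 to 60 N. Pads are 19 mm wide; open, the fingers measure 130 mm over their backs; the gripper's body (78 mm by 193 mm) begins 47 mm behind the grasp point.
Start: joints at [-57.175, 20.546, 0.682, 0, -70.136, -16.507], TCP at [0.19, -0.648, 0.227] pointing down, gripper open.
Joint ranges: [-176.03, 176.03], [-82.01, 121.73], [-58.28, 71.71], [-173.87, 95.51], [-174.79, -0.11], [-173.66, 173.66]. Speed limits (degrees/s): [136.94, 136.94, 172.46, 180, 180, 180].

### API

Orientations are given as [roll, pitch, yaw] about the fixed x, y, z axes, in that order (R = Rz(yaw) Ry(pitch) Rx(roll)).
In Python, from plant import r gives the robot as it stands. The module is installed in compiled form; this text tells all that it offers.
- The arm moves only by the tool play_rows, never from a script. Its argument "rows" is a list of rows, each an object with "slide": the shift along the tool's x, y, z as a fraction of full scale, a list of three; "delta_rot": the turn, a rotation vector about the tool's x, y, z as a fraction of full scale, a list of three; "fingers": the opening, from -1 (shut) to 1 (fully open). In form: [{"slide": [x, y, z], "delta_rot": [rx, ry, rz], "fingers": fingers}, ...]. A call has 1 to 8 rows; each row shifts and turns the commanded pose from where the row before left it, along the tool's axes as they then stand; what a row does not reach is not made up. Full scale, the value 1, is 0.15 m for a shift and 0.08 rad for a turn. A row lasts 1/8 s, in which the tool goes at most 62.5 mm and 10.7 degrees, less where a joint would pass 70% of its speed; a pose out of reach is approached as far as the arm can. A call with a number of a shift or a turn outside -1 to 1 is refused whole. A call with a gripper value outside its range is refused whole. The fingers move at their own pace and stop on an object; "squeeze" is the grip in N (left out, the last holds). Time passes only in rows, so rows that do not move let the fingers close. It gives the time, the measured TCP pose, the force, the opening and the grip force at its end, in the units of the state.
- r.get_state(): the state, without advancing time (a new reading comes with each control period).
- r.capture(name): name is "side" or "top" or "wrist"; returns a dict with "image" (420x560x3 uint8, blue, green, red), "fx", "fy", "cx", "cy" (pixels), "R" (3x3) and "t" (3): a world point X has camera coordinates R X + t; the wrist camera has in their place "T_tool_cam" (4x4, takes a point from camera to tool coordinates, whose origin is the TCP and whose axes are the flange's). Camera axes: x right, y down, z forward; pixel columns grow to the right and rows downward; lengths in m; the calibration is good to about 2 mm. The wrist camera is an equidistant fisheye: a pixel r from the principal point sees the ray r / f radians off the axis. A picture is of the moment at which its call begins: read the wrist's pose just before it. There is no depth.
- r.close_job(): hands the job in; it is judged then, once.
The state is a dict: "time_s": time; "joints": joint angles; "qd": joint speeds; "joint_torque": joint torques, N m; "tcp_pos": TCP position; "eef_rot": TCP orientation; "contact_force": force on the tool from outside, world axes, zero at the start; "moment": the same for the moment, N m; "gripper_width": finger opening in m; "gripper_force": force on a finger pad.
Only numpy, scipy, OpenCV 4.12 (cv2) and the standard library are available. Lean on these libraries where they do the work, as an engineer would, in place of code of your own. Each camera call takes 0.05 s, during which the arm holds its last target. There are 200 camera calls.

### The job

Collect the finished harmonica comb from the catch tray and lay it flat between the dowels of the tilted checking cradle, then let go of it. Take the spring probe out of its stand and touch its tip to the comb's upper face, on the centre line midway between the cradle's two pointers, with the probe square to that tilted face and pressed lightly so that the plunger is about half-way in. Finish while holding it there, still gripped, and leave the screwdriver, oil bottle and pencil alone.

Things in the scene. Friction and masses are not known exactly. Their poses are not given: they have to be found in the camera images.
- comb_center (a point): centre of the finished comb, a flat metal-faced bar 128 x 34 x 12 mm (58 g) that starts lying flat in the catch tray. Axes: x along the 128 mm length, z along the 34 mm width, y along the 12 mm thickness (upright or nearly while it lies flat; either face may be up). Grip it across the 34 mm width.
- catch_tray: low open aluminium pan, 180 (its x) x 140 (its y) mm, walls 22 mm high, fixed; origin under its centre on the table, inner floor 3 mm above it.
- cradle_seat (a point): centre of the comb when seated, about 53 mm above the table. Axes of the tilted bed: z square to the bed (20 degrees from vertical, leaning to the robot's side), x up the slope, y along the seated comb, to the left. The comb lies on two 8 mm high end pads, each 35 to 65 mm from the middle; between them the bed plate is 8 mm below the comb, room for fingertips.
- cradle: the fixed checking cradle, base 110 (x) x 150 (y) mm, origin under its centre on the table. On its tilted bed six round-topped 6 mm dowels reach 7 mm above the pads: two along each long side of the comb, 45 mm either side of the middle (3 mm play across), and one beyond each end (4 mm play).
- cradle_spot (a point): the spot to be touched: on the seated comb's upper face, on its centre line, half-way between the cradle's two dark cone-shaped pointers; 30 mm along +y and 6 mm along +z from cradle_seat, same tilted axes. The pointers' square 8 mm posts stand 31 mm up and down the slope from it, 2 mm lower than the comb's upper face.
- probe_stand: fixed aluminium block 80 x 80 x 60 mm with a 23 mm hole through its middle in which the probe hangs; origin under its centre on the table.
- probe: spring probe, 0.155 kg, hanging upright in the stand by its collar. z runs along its axis, tip to handle. Origin: underside of its 34 mm wide, 8 mm thick collar, on the stand's top; below it a 16 mm sleeve, 30 mm long, then the 8 mm plunger, tip 50 mm below the origin; it must rise 55 mm to leave the stand. Above the collar a 24 x 24 mm square handle from 8 to 78 mm, cap to 84 mm.
- probe_grip (a point): centre of the probe's square handle, the place to grip it, 43 mm above the origin of the probe and 93 mm from the free tip. Same axes as the probe; the handle's flat sides face its x and y.
- probe_tip (a point): the rounded tip of the plunger (4 mm radius).
- plunger (a joint): how far the plunger is pressed into the probe, in m: 0 free, 0.012 fully in. It springs back: 1.6 N starts it, 2.8 N holds it half-way (0.006), 4 N is fully in. Half-way, the sleeve's mouth is at the middle of the plunger's 6 mm wide dark band.
- driver: bystander: blue-handled screwdriver lying on the table, 202 mm long; leave alone.
- oil_bottle: bystander: small standing oil bottle, 36 mm across, 126 mm high; leave alone.
- pencil: bystander: red pencil lying on the table; leave alone.
Things that resemble listed ones, but are neither listed nor needed, are in the scene too. Leave any red look-alike of the part that bears comb_center alone.

How it is judged:
By the outcome, as a careful person would: the job done as asked, in the order asked, and still so for the second after the job is handed in, while the arm keeps its last pose, push and grip.
It also fails if it takes over 54 s, if anything falls off the work surface, if the arm or the gripper's body presses on something with over 40 N, if the wrist force passes 120 N, or if a joint passes its speed limit or range.

## Working session

There is one attempt and no reset: what is moved stays moved. The work goes in short steps, Python scripts to look and compute and a tool call to move; the robot and the scene stay as the last step left them, time stands still between calls to the robot, and variables do not carry over. Pictures are saved under pics/ and viewed, at most 10 in all, crops included, and the job is handed in when it is done.

Besides the shell and the picture viewer there is one more tool, called as name(argument=value, ...), one argument or row to a line, values as JSON. play_rows: Moves the arm, as the interface text tells. Shift numbers are shares of 0.15 m and turn numbers shares of 0.08 rad, none past 1 either way. Its arguments: {"type":"object","properties":{"rows":{"type":"array"},"squeeze":{"type":"number"}},"required":["rows"]}

```bash
mkdir -p pics
cat > h.py <<'E'
import numpy as np, cv2, pickle
from scipy.spatial.transform import Rotation as Ro
from plant import r
def snap(n,f):
    s=r.get_state(); c=r.capture(n); c['s']=s
    cv2.imwrite(f'pics/{f}.png',c['image']); pickle.dump(c,open(f'pics/{f}.pkl','wb')); return c
def load(f): return pickle.load(open(f'pics/{f}.pkl','rb'))
def ray(c,u,v):
    x=(u-c['cx'])/c['fx']; y=(v-c['cy'])/c['fy']
    if 'T_tool_cam' in c:
        th=np.hypot(x,y); k=np.sin(th)/th if th>1e-9 else 1
        d=np.array([x*k,y*k,np.cos(th)]); T=np.array(c['T_tool_cam'])
        R=Ro.from_euler('xyz',c['s']['eef_rot'],degrees=True).as_matrix()
        return R@T[:3,3]+np.array(c['s']['tcp_pos']), R@T[:3,:3]@d
    R=np.array(c['R']); return -R.T@np.array(c['t']), R.T@np.array([x,y,1])
def onz(c,u,v,z):
    o,d=ray(c,u,v); return o+d*(z-o[2])/d[2]
def tri(*obs):
    A=0;b=0
    for c,u,v in obs:
        o,d=ray(c,u,v); d=d/np.linalg.norm(d); P=np.eye(3)-np.outer(d,d); A=A+P; b=b+P@o
    return np.linalg.solve(A,b)
def proj(c,X):
    X=np.array(X,float)
    if 'T_tool_cam' in c:
        R=Ro.from_euler('xyz',c['s']['eef_rot'],degrees=True).as_matrix(); T=np.array(c['T_tool_cam'])
        p=T[:3,:3].T@(R.T@(X-np.array(c['s']['tcp_pos']))-T[:3,3])
        h=np.hypot(p[0],p[1]); k=np.arctan2(h,p[2])/h
        return np.array([c['cx']+c['fx']*p[0]*k,c['cy']+c['fy']*p[1]*k])
    p=np.array(c['R'])@X+np.array(c['t']); return np.array([c['cx']+c['fx']*p[0]/p[2],c['cy']+c['fy']*p[1]/p[2]])
E
python3 - <<'E'
from h import *
for n in('side','top','wrist'): 
    c=snap(n,n+'0'); print(n,c['fx'],c['cx'],c['cy'])
    if n!='wrist': print(ray(c,c['cx'],c['cy']))
    else: print(c['T_tool_cam'])
print(r.get_state())
a=[cv2.imread(f'pics/{n}0.png') for n in('side','top')]
E
```

```text
side 424.3867778449246 273.81838993289205 207.96130116163013
(array([0.44456354, 0.77194118, 0.63576403]), array([ 0.16731203, -0.80020821, -0.57591102]))
top 516.9160382025885 282.47075871032223 216.40849017239537
(array([ 0.50875844, -0.01209688,  1.24275662]), array([ 8.16158749e-02, -1.56680379e-04, -9.96663847e-01]))
wrist 325.19226210127806 283.47487696690445 208.81874653893053
[[-3.72779891e-04 -9.56450790e-01 -2.91893383e-01  7.92997581e-02]
 [ 9.99999068e-01 -7.39851122e-04  1.14717108e-03  1.16447864e-05]
 [-1.31317033e-03 -2.91892684e-01  9.56450175e-01 -1.58095709e-01]
 [ 0.00000000e+00  0.00000000e+00  0.00000000e+00  1.00000000e+00]]
{'time_s': 0.15, 'joints': array([-5.71763808e+01,  2.05839825e+01,  6.45456844e-01, -1.23682983e-02,
       -7.01342086e+01, -1.65065727e+01]), 'qd': array([ 0.01042567, -0.03565356,  0.16028132,  0.18188003,  0.00950212,
        0.002413  ]), 'joint_torque': array([-3.46690501e-05, -5.83276141e+01,  2.93290669e+01,  7.00124145e+00,
        8.75900150e-03, -1.23074974e-04]), 'tcp_pos': array([ 0.18950273, -0.64748188,  0.22581992]), 'eef_rot': array([ 1.79926959e+02, -9.51800530e-03, -1.63687158e+02]), 'contact_force': array([-0.57243885, -0.12586679,  0.22725492]), 'moment': array([-0.00030892,  0.03108064, -0.02278956]), 'gripper_force': 0.0, 'gripper_width': 0.08752572160349888}
```

View pics/top0.png

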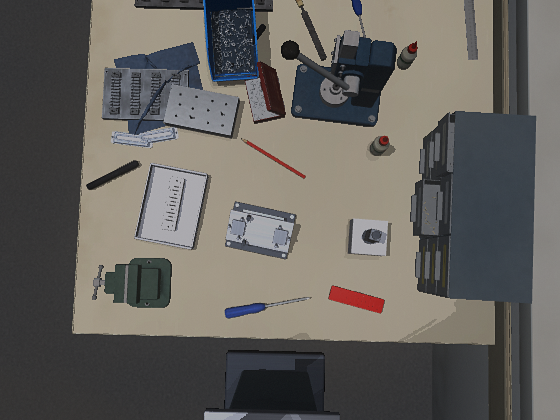

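View pics/side0.png

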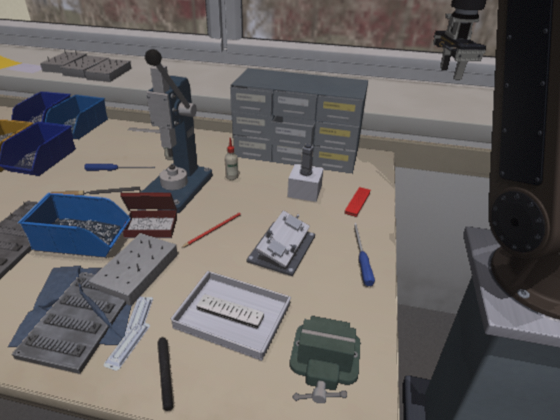

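The top view shows the tray with the comb at (172,205), the cradle at (260,230), the probe stand at (370,237) and the red look-alike at (357,299). The side view shows the same things at (235,312), (283,242) and (306,175). Next I'll enlarge both.

Run:
```python
from h import *
a=cv2.imread('pics/top0.png')[155:265,130:400]; b=cv2.imread('pics/side0.png')[140:350,170:340]
a=cv2.resize(a,None,fx=2.9,fy=2.9,interpolation=cv2.INTER_CUBIC)
cv2.imwrite('pics/za.png',a)
c=load('top0')
for n,u,v,z in(('tray',172,207,.01),('comb',173,204,.009),('cradle',260,230,.04),('stand',370,237,.06),('probecap',376,236,.144),('driver',265,307,.01),('bottle',379,145,.1)): print(n,onz(c,u,v,z).round(3))
```

```text
tray [0.625 0.253 0.01 ]
comb [0.632 0.251 0.009]
cradle [0.574 0.039 0.04 ]
stand [ 0.564 -0.214  0.06 ]
probecap [ 0.562 -0.212  0.144]
driver [0.394 0.023 0.01 ]
bottle [ 0.769 -0.224  0.1  ]
```

View pics/za.png

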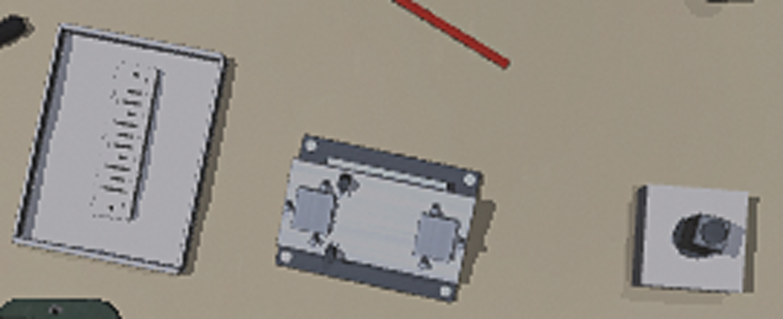

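The zoom shows the comb running from (137,65) to (113,220), the pads at (315,210) and (437,238), the pointers at (345,183) and (333,252), and the probe handle at (712,235). The comb lies at about -9° yaw and the bed at about -13°. I'll move past the stand, taking wrist pictures on the way.

```bash
cat >> h.py <<'E'
def plan(wps,pose=None,acc=True):
    """wps: list of (pos,rpy,n rows) ; prints rows"""
    s=r.get_state()
    p,R=(np.array(s['tcp_pos']),Ro.from_euler('xyz',s['eef_rot'],degrees=True)) if pose is None else pose
    for pos,rpy,n in wps:
        pos=np.array(pos,float); T=Ro.from_euler('xyz',rpy,degrees=True) if not isinstance(rpy,Ro) else rpy
        rv=(R.inv()*T).as_rotvec()/n; dp=(pos-p)/n
        for i in range(n):
            sl=R.inv().apply(dp)/.15; dr=rv/.08
            f='!!' if np.linalg.norm(dp)>.0625 or max(abs(dr))>1 else ''
            print(sl.round(3).tolist(),dr.round(3).tolist(),f)
            p=p+dp; R=R*Ro.from_rotvec(rv)
        print('--')
    return p,R
E
python3 - <<'E'
from h import *
plan([((.28,-.36,.30),(180,0,-170),7),((.46,-.18,.30),(180,0,-180),6)])
E
```

```text
[-0.16, 0.239, -0.07] [0.002, -0.0, 0.197] 
[-0.156, 0.241, -0.07] [0.002, -0.0, 0.197] 
[-0.152, 0.244, -0.07] [0.002, -0.0, 0.197] 
[-0.148, 0.246, -0.07] [0.002, -0.0, 0.197] 
[-0.144, 0.248, -0.071] [0.002, -0.0, 0.197] 
[-0.14, 0.25, -0.071] [0.002, -0.0, 0.197] 
[-0.136, 0.253, -0.071] [0.002, -0.0, 0.197] 
--
[-0.232, 0.162, -0.0] [0.0, -0.0, 0.364] 
[-0.227, 0.169, -0.0] [0.0, -0.0, 0.364] 
[-0.222, 0.175, -0.0] [0.0, -0.0, 0.364] 
[-0.217, 0.182, -0.0] [0.0, -0.0, 0.364] 
[-0.211, 0.188, -0.0] [0.0, -0.0, 0.364] 
[-0.206, 0.194, -0.0] [0.0, -0.0, 0.364] 
--
```

play_rows(
  rows=[
    {"slide": [-0.16, 0.24, -0.07], "delta_rot": [0, 0, 0.2], "fingers": 1},
    {"slide": [-0.155, 0.24, -0.07], "delta_rot": [0, 0, 0.2], "fingers": 1},
    {"slide": [-0.15, 0.245, -0.07], "delta_rot": [0, 0, 0.2], "fingers": 1},
    {"slide": [-0.148, 0.245, -0.07], "delta_rot": [0, 0, 0.2], "fingers": 1},
    {"slide": [-0.144, 0.25, -0.07], "delta_rot": [0, 0, 0.2], "fingers": 1},
    {"slide": [-0.14, 0.25, -0.07], "delta_rot": [0, 0, 0.2], "fingers": 1},
    {"slide": [-0.136, 0.25, -0.07], "delta_rot": [0, 0, 0.2], "fingers": 1},
  ],
)

```text
time_s: 1.02
tcp_pos: [0.2798, -0.3591, 0.3003]
eef_rot: [180.0, 0.0, -170.1]
contact_force: [0.8, 0.1, 0.8]
gripper_width: 0.0878
gripper_force: 0.0
```

play_rows(
  rows=[
    {"slide": [-0.23, 0.16, 0], "delta_rot": [0, 0, 0.36], "fingers": 1},
    {"slide": [-0.23, 0.17, 0], "delta_rot": [0, 0, 0.36], "fingers": 1},
    {"slide": [-0.22, 0.175, 0], "delta_rot": [0, 0, 0.36], "fingers": 1},
    {"slide": [-0.22, 0.18, 0], "delta_rot": [0, 0, 0.36], "fingers": 1},
    {"slide": [-0.21, 0.19, 0], "delta_rot": [0, 0, 0.36], "fingers": 1},
    {"slide": [-0.2, 0.19, 0], "delta_rot": [0, 0, 0.36], "fingers": 1},
    {"slide": [0, 0, 0], "delta_rot": [0, 0, 0], "fingers": 1},
  ],
)

```text
time_s: 1.9
tcp_pos: [0.4607, -0.1798, 0.2994]
eef_rot: [180.0, -0.1, -179.9]
contact_force: [-0.8, -1.3, 0.5]
gripper_width: 0.0878
gripper_force: 0.0
```

Run:
```python
from h import *
c=snap('wrist','w1'); s=c['s']; print(s['time_s'],s['tcp_pos'],s['eef_rot'],s['joints'])
# next: view over cradle then tray
p=plan([((.47,.03,.26),(180,0,-180),4),((.54,.23,.22),(180,0,171),5)])
```

```text
1.9 [ 0.46069223 -0.17981708  0.29944362] [ 1.79985852e+02 -5.47773637e-02 -1.79869290e+02] [ 1.48531277e+00  8.76952992e-01 -1.44822372e+01 -1.60066597e-02
 -7.46952380e+01 -9.13503776e+01]
[-0.018, 0.351, 0.066] [0.0, -0.003, 0.007] 
[-0.018, 0.351, 0.066] [0.0, -0.003, 0.007] 
[-0.017, 0.351, 0.066] [0.0, -0.003, 0.007] 
[-0.017, 0.351, 0.066] [0.0, -0.003, 0.007] 
--
[-0.093, 0.267, 0.053] [-0.0, -0.0, 0.393] 
[-0.085, 0.269, 0.053] [-0.0, -0.0, 0.393] 
[-0.076, 0.272, 0.053] [-0.0, -0.0, 0.393] 
[-0.068, 0.274, 0.053] [-0.0, -0.0, 0.393] 
[-0.059, 0.276, 0.053] [-0.0, -0.0, 0.393] 
--
```

play_rows(
  rows=[
    {"slide": [-0.018, 0.35, 0.066], "delta_rot": [0, 0, 0], "fingers": 1},
    {"slide": [-0.018, 0.35, 0.066], "delta_rot": [0, 0, 0], "fingers": 1},
    {"slide": [-0.018, 0.35, 0.066], "delta_rot": [0, 0, 0], "fingers": 1},
    {"slide": [-0.018, 0.35, 0.066], "delta_rot": [0, 0, 0], "fingers": 1},
    {"slide": [0, 0, 0], "delta_rot": [0, 0, 0], "fingers": 1},
  ],
)

```text
time_s: 2.58
tcp_pos: [0.4695, 0.0303, 0.2598]
eef_rot: [-180.0, -0.1, -179.8]
contact_force: [0.3, -0.1, -0.2]
gripper_width: 0.0879
gripper_force: 0.0
```

Run:
```python
from h import *
c=snap('wrist','w2'); s=c['s']; print(s['time_s'],s['tcp_pos'],s['eef_rot'])
```

```text
2.575 [0.46954632 0.03030902 0.25978921] [-1.79994288e+02 -6.19456191e-02 -1.79805707e+02]
```

play_rows(
  rows=[
    {"slide": [-0.09, 0.267, 0.053], "delta_rot": [0, 0, 0.39], "fingers": 1},
    {"slide": [-0.085, 0.27, 0.053], "delta_rot": [0, 0, 0.39], "fingers": 1},
    {"slide": [-0.076, 0.272, 0.053], "delta_rot": [0, 0, 0.39], "fingers": 1},
    {"slide": [-0.068, 0.274, 0.053], "delta_rot": [0, 0, 0.39], "fingers": 1},
    {"slide": [-0.06, 0.276, 0.053], "delta_rot": [0, 0, 0.39], "fingers": 1},
    {"slide": [0, 0, 0], "delta_rot": [0, 0, 0], "fingers": 1},
  ],
)

```text
time_s: 3.38
tcp_pos: [0.5406, 0.2287, 0.2195]
eef_rot: [-179.9, -0.1, 171.0]
contact_force: [-0.5, -1.5, 0.9]
gripper_width: 0.0877
gripper_force: 0.0
```

Run:
```python
from h import *
c=snap('wrist','w3'); s=c['s']; print(s['time_s'],s['tcp_pos'],s['eef_rot'])
w=lambda f:cv2.imread(f'pics/{f}.png')
a=w('w2'); b=w('w3')
for f,X in(('w1',(.56,-.21,.06)),('w2',(.574,.039,.05)),('w3',(.632,.251,.01))): print(f,proj(load(f),X))
cv2.imwrite('pics/m1.png',np.hstack([cv2.resize(a,(400,300)),cv2.resize(b,(400,300))]))
```

```text
3.375 [0.54055195 0.22870576 0.21949938] [-1.79918340e+02 -6.43763810e-02  1.71040267e+02]
w1 [260.4186054 250.0158794]
w2 [289.82893525 263.46006566]
w3 [312.70146369 250.80866752]
```

View pics/m1.png

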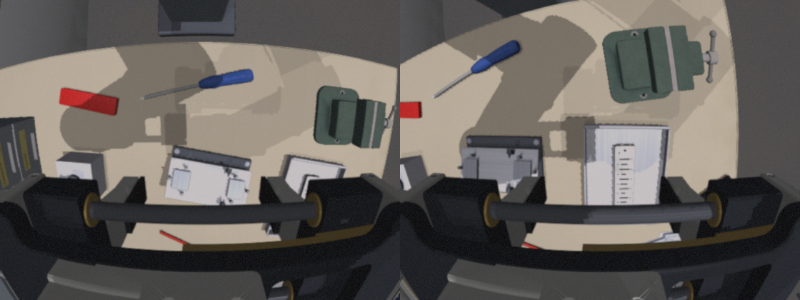

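The wrist view shows the gripper hiding everything below row ~180. The cradle (left picture, 208,175) and the comb (right picture, 622,175) are partly hidden. I need to view with the TCP about 0.1 m farther out.

Run:
```python
from h import *
plan([((.70,.255,.17),(180,0,171),4)])
```

```text
[-0.256, 0.087, 0.083] [-0.004, -0.003, 0.002] 
[-0.256, 0.087, 0.083] [-0.004, -0.003, 0.002] 
[-0.256, 0.087, 0.083] [-0.004, -0.003, 0.002] 
[-0.256, 0.087, 0.083] [-0.004, -0.003, 0.002] 
--
```

play_rows(
  rows=[
    {"slide": [-0.256, 0.087, 0.083], "delta_rot": [0, 0, 0], "fingers": 1},
    {"slide": [-0.256, 0.087, 0.083], "delta_rot": [0, 0, 0], "fingers": 1},
    {"slide": [-0.256, 0.087, 0.083], "delta_rot": [0, 0, 0], "fingers": 1},
    {"slide": [-0.256, 0.087, 0.083], "delta_rot": [0, 0, 0], "fingers": 1},
    {"slide": [0, 0, 0], "delta_rot": [0, 0, 0], "fingers": 1},
  ],
)

```text
time_s: 4.05
tcp_pos: [0.701, 0.2533, 0.1684]
eef_rot: [-179.9, -0.1, 170.9]
contact_force: [0.2, 0.2, -1.2]
gripper_width: 0.0875
gripper_force: 0.0
```

Run:
```python
from h import *
c=snap('wrist','w4'); s=c['s']; print(s['time_s'],s['tcp_pos'],s['eef_rot'])
print(proj(c,(.632,.251,.015)))
a=cv2.imread('pics/w4.png'); t=cv2.imread('pics/top0.png')[155:265,130:310]
z=cv2.resize(a[0:280],(560,280)); t=cv2.resize(t,None,fx=3.1,fy=2.8,interpolation=cv2.INTER_CUBIC)[:, :560]
cv2.imwrite('pics/m2.png',z)
```

```text
4.05 [0.70101495 0.25333737 0.16843679] [-1.79868516e+02 -1.38338212e-01  1.70891737e+02]
[269.58165134 125.12713931]
```

View pics/m2.png

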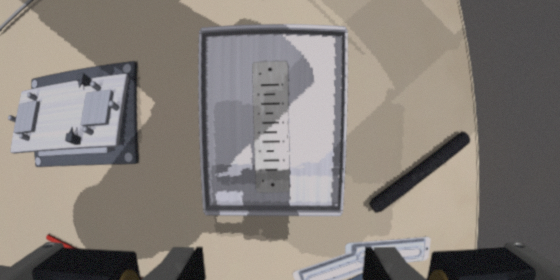

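The wrist view shows the comb at columns 253–289, rows 61–199. The cradle's pads are at (26,117) and (97,107), and its pointers at (85,78) and (72,135).

Run:
```python
from h import *
c=load('w4'); im=c['image'].astype(int)
d=im[...,2]-im[...,0]
for p in [(120,240),(120,262),(70,262),(150,285),(150,310),(190,258),(190,240)]: print(p,im[p])
m=np.zeros(d.shape,np.uint8); m[40:208,215:335]=(d[40:208,215:335]>-2)*255
m=cv2.morphologyEx(m,cv2.MORPH_OPEN,np.ones((5,5)))
cs,_=cv2.findContours(m,0,2); k=max(cs,key=cv2.contourArea); print(cv2.boundingRect(k),cv2.contourArea(k))
q=cv2.convexHull(k)[:,0]; P=np.array([onz(c,u,v,.015)[:2] for u,v in q],np.float32)
print(cv2.minAreaRect(P))
```

```text
(120, 240) [137 130 131]
(120, 262) [125 125 125]
(70, 262) [142 142 144]
(150, 285) [196 195 201]
(150, 310) [197 195 199]
(190, 258) [114 115 115]
(190, 240) [135 128 128]
(254, 40, 81, 152) 8369.0
((0.6260668635368347, 0.2753707766532898), (0.07589876651763916, 0.14922335743904114), 80.38751983642578)
```

Run:
```python
from h import *
c=load('w4'); g=cv2.GaussianBlur(c['image'],(3,3),0).astype(float).sum(2)
gx=np.abs(cv2.Sobel(g,-1,1,0)); gy=np.abs(cv2.Sobel(g,-1,0,1))
def vl(c0,rows):
    pts=[]
    for v in rows:
        s=gx[v,c0-6:c0+7]; i=s.argmax(); pts.append((c0-6+i,v))
    return pts
def hl(r0,cols): 
    return [(u,r0-6+gy[r0-6:r0+7,u].argmax()) for u in cols]
for n,p in(('L',vl(253,range(75,190,4))),('R',vl(289,range(75,190,4))),('T',hl(61,range(258,285,3))),('B',hl(199,range(258,285,3)))):
    P=np.array([onz(c,u,v,.015)[:2] for u,v in p],np.float32)
    f=cv2.fitLine(P,cv2.DIST_HUBER,0,.001,.001).ravel(); print(n,f[2:],np.degrees(np.arctan2(f[1],f[0])), [x[0] if n in'LR' else x[1] for x in p])
```

```text
L [0.6333507  0.23546943] -8.76527 [np.int64(258), np.int64(251), np.int64(259), np.int64(252), np.int64(251), np.int64(259), np.int64(251), np.int64(259), np.int64(252), np.int64(252), np.int64(259), np.int64(252), np.int64(252), np.int64(252), np.int64(257), np.int64(259), np.int64(258), np.int64(254), np.int64(250), np.int64(251), np.int64(252), np.int64(255), np.int64(255), np.int64(255), np.int64(255), np.int64(256), np.int64(256), np.int64(253), np.int64(254)]
R [0.62783366 0.2703569 ] -8.252033 [np.int64(286), np.int64(289), np.int64(289), np.int64(289), np.int64(289), np.int64(289), np.int64(295), np.int64(290), np.int64(289), np.int64(288), np.int64(283), np.int64(287), np.int64(289), np.int64(289), np.int64(287), np.int64(286), np.int64(290), np.int64(290), np.int64(288), np.int64(290), np.int64(290), np.int64(285), np.int64(288), np.int64(290), np.int64(290), np.int64(289), np.int64(290), np.int64(290), np.int64(290)]
T [0.57110345 0.26132533] 88.31786 [np.int64(61), np.int64(60), np.int64(60), np.int64(67), np.int64(67), np.int64(59), np.int64(59), np.int64(59), np.int64(59)]
B [0.7099589  0.23819487] 80.871796 [np.int64(205), np.int64(205), np.int64(205), np.int64(205), np.int64(205), np.int64(205), np.int64(205), np.int64(205), np.int64(205)]
```

Comb centre is (0.634, 0.252) and its axis is at -8.5°. The measured width of 33.7 mm fits. Before picking it up, I'll look closely at the cradle.

Run:
```python
from h import *
plan([((.655,.04,.17),(180,0,167),5)])
```

```text
[0.014, -0.291, 0.0] [-0.004, -0.004, 0.171] 
[0.01, -0.291, -0.0] [-0.004, -0.004, 0.171] 
[0.007, -0.291, -0.0] [-0.004, -0.004, 0.171] 
[0.003, -0.291, -0.0] [-0.004, -0.004, 0.171] 
[-0.001, -0.291, -0.0] [-0.004, -0.004, 0.171] 
--
```

play_rows(
  rows=[
    {"slide": [0.014, -0.29, 0], "delta_rot": [0, 0, 0.17], "fingers": 1},
    {"slide": [0.01, -0.29, 0], "delta_rot": [0, 0, 0.17], "fingers": 1},
    {"slide": [0.007, -0.29, 0], "delta_rot": [0, 0, 0.17], "fingers": 1},
    {"slide": [0.003, -0.29, 0], "delta_rot": [0, 0, 0.17], "fingers": 1},
    {"slide": [0, -0.29, 0], "delta_rot": [0, 0, 0.17], "fingers": 1},
    {"slide": [0, 0, 0], "delta_rot": [0, 0, 0], "fingers": 1},
  ],
)

```text
time_s: 4.85
tcp_pos: [0.6534, 0.0396, 0.173]
eef_rot: [179.9, 0.1, 167.0]
contact_force: [-0.1, 0.4, -0.1]
gripper_width: 0.0874
gripper_force: 0.0
```

Run:
```python
from h import *
c=snap('wrist','w5'); s=c['s']; print(s['time_s'],s['tcp_pos'],s['eef_rot'])
u,v=proj(c,(.57,.04,.045)); print(u,v)
u,v=int(u),int(v); y0=max(v-90,0); x0=u-120
a=c['image'][y0:y0+180,x0:x0+240]; print(x0,y0)
cv2.imwrite('pics/m3.png',cv2.resize(a,None,fx=3.3,fy=3.3,interpolation=cv2.INTER_CUBIC))
```

```text
4.85 [0.65344522 0.03956259 0.17304289] [1.79947217e+02 9.65274124e-02 1.66963897e+02]
261.82291346208734 110.21386985637055
141 20
```

View pics/m3.png

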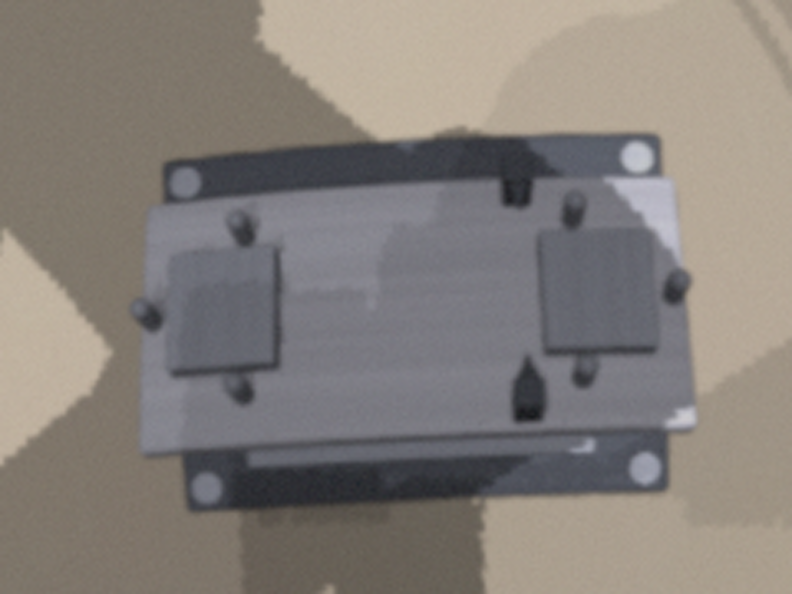

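The crop (scale 3.3, offset 141,20) shows the left pad's corners at (172,254), (277,245), (277,366) and (175,372). The right pad's are at (540,232), (653,228), (657,348) and (545,351). The pointers are at (517,190) and (528,390), and the dowels are clear.

Run:
```python
from h import *
c=load('w5'); px=lambda u,v:(141+(u+.5)/3.3-.5,20+(v+.5)/3.3-.5)
# edges in zoomed picture
L=[(172,252),(277,244),(277,367),(173,373)]; Rr=[(540,231),(653,228),(658,349),(545,352)]
yaw=np.radians(-12)
for it in range(3):
    n=np.array([-np.sin(.349)*np.cos(yaw),-np.sin(.349)*np.sin(yaw),np.cos(.349)])
    def pl(u,v,p0):
        o,d=ray(c,*px(u,v)); return o+d*(n@(p0-o))/(n@d)
    if it==0: p0=onz(c,*px(415,298),.0474)
    A=np.array([pl(*q,p0) for q in L]);B=np.array([pl(*q,p0) for q in Rr])
    a,b=A.mean(0),B.mean(0); y=b-a; yaw=np.arctan2(-y[0],y[1]); m=(a+b)/2; 
    p0=m.copy(); o,d=ray(c,*proj(c,m)); p0=o+d*(.0474-o[2])/d[2]
print('pads',a,b,'dist',np.linalg.norm(y),'yaw',np.degrees(yaw),'seat',p0+.006*n)
for Q in(A,B): print(np.linalg.norm(Q-np.roll(Q,-1,0),axis=1).round(4))
ex=np.array([np.cos(.349)*np.cos(yaw),np.cos(.349)*np.sin(yaw),np.sin(.349)]); ey=np.cross(n,ex)
S=p0+.006*n
P=lambda x,y,z:S+ex*x+ey*y+n*z
def zz(X): u,v=proj(c,X); return np.array([(u-141)*3.3,(v-20)*3.3]).round()
for nm,q in(('dowTop s -45',(-21.5,-45,1)),('up-45',(21.5,-45,1)),('-21.5,45',(-21.5,45,1)),('21.5,45',(21.5,45,1)),('end-',(0,-69,1)),('end+',(0,69,1)),('post up',(31,30,4)),('post dn',(-31,30,4)),('spot',(0,30,6))): print(nm,zz(P(*np.array(q)/1000)))
# top camera check
t=load('top0'); 
for q in((0,50,-6),(0,-50,-6)): u,v=proj(t,P(*np.array(q)/1000)); print('top',(u-130)*2.9,(v-155)*2.9)
sd=load('side0')
print('side', [proj(sd,P(0,k,-.006)).round(1) for k in(-.05,.05)])
```

```text
pads [ 0.56034955 -0.00576089  0.04740001] [0.57884114 0.09158513 0.04739999] dist 0.09908676248850096 yaw -10.755609231318982 seat [0.56757964 0.04329502 0.05303829]
[0.0293 0.035  0.0282 0.0351]
[0.0304 0.0346 0.0294 0.0343]
dowTop s -45 [235. 221.]
up-45 [232. 375.]
-21.5,45 [578. 203.]
21.5,45 [589. 357.]
end- [145. 304.]
end+ [676. 277.]
post up [532. 392.]
post dn [519. 167.]
spot [525. 272.]
top 310.6316955898382 209.08332642452524
top 432.96136981257246 235.81394085307844
side [array([293.4, 220.8]), array([276.5, 246.4])]
```

The cradle fit holds: pads 99.1 mm apart (should be 100), pads 29 × 35 mm, and the predicted dowels land on the seen ones. The seat is at (0.5676, 0.0433, 0.053), yaw -10.8°. Now I'll pick up the comb.

Run:
```python
from h import *
plan([((.634,.252,.10),(180,0,171.5),6),((.634,.252,.0055),(180,0,171.5),4)])
```

```text
[0.075, 0.223, 0.081] [0.002, 0.004, -0.163] 
[0.072, 0.224, 0.081] [0.002, 0.004, -0.163] 
[0.069, 0.225, 0.081] [0.002, 0.004, -0.163] 
[0.066, 0.226, 0.081] [0.002, 0.004, -0.163] 
[0.063, 0.227, 0.081] [0.002, 0.004, -0.163] 
[0.06, 0.228, 0.081] [0.002, 0.004, -0.163] 
--
[-0.0, 0.0, 0.158] [0.0, -0.0, 0.0] 
[-0.0, 0.0, 0.158] [0.0, -0.0, 0.0] 
[-0.0, 0.0, 0.158] [0.0, -0.0, 0.0] 
[-0.0, 0.0, 0.158] [0.0, -0.0, 0.0] 
--
```

play_rows(
  rows=[
    {"slide": [0.075, 0.223, 0.08], "delta_rot": [0, 0, -0.163], "fingers": 0.36},
    {"slide": [0.072, 0.224, 0.08], "delta_rot": [0, 0, -0.163], "fingers": 0.36},
    {"slide": [0.069, 0.225, 0.08], "delta_rot": [0, 0, -0.163], "fingers": 0.36},
    {"slide": [0.066, 0.226, 0.08], "delta_rot": [0, 0, -0.163], "fingers": 0.36},
    {"slide": [0.063, 0.227, 0.08], "delta_rot": [0, 0, -0.163], "fingers": 0.36},
    {"slide": [0.06, 0.228, 0.08], "delta_rot": [0, 0, -0.163], "fingers": 0.36},
    {"slide": [0, 0, 0], "delta_rot": [0, 0, 0], "fingers": 0.36},
  ],
)

```text
time_s: 5.78
tcp_pos: [0.6327, 0.2568, 0.0984]
eef_rot: [-180.0, -0.0, 171.9]
contact_force: [-0.2, -0.5, 0.5]
gripper_width: 0.0599
gripper_force: 0.0
```

Run:
```python
from h import *
c=snap('wrist','w6'); print(c['s']['tcp_pos'],c['s']['eef_rot'],c['s']['gripper_width'])
plan([((.634,.252,.0055),(180,0,171.5),4)])
```

```text
[0.63269888 0.25676587 0.09836148] [-1.79981710e+02 -3.42207307e-02  1.71863028e+02] 0.05990383333343868
[-0.002, -0.006, 0.156] [-0.001, -0.0, 0.016] 
[-0.002, -0.006, 0.156] [-0.001, -0.0, 0.016] 
[-0.002, -0.006, 0.156] [-0.001, -0.0, 0.016] 
[-0.002, -0.006, 0.156] [-0.001, -0.0, 0.016] 
--
```

play_rows(
  rows=[
    {"slide": [-0.002, -0.016, 0.16], "delta_rot": [0, 0, 0.03], "fingers": 0.36},
    {"slide": [-0.002, -0.015, 0.16], "delta_rot": [0, 0, 0.03], "fingers": 0.36},
    {"slide": [-0.002, 0, 0.15], "delta_rot": [0, 0, 0], "fingers": 0.36},
    {"slide": [0, 0, 0], "delta_rot": [0, 0, 0], "fingers": 0.36},
  ],
)

```text
time_s: 6.32
tcp_pos: [0.6332, 0.2481, 0.0275]
eef_rot: [-179.9, -0.1, 171.3]
contact_force: [0.7, -0.0, 0.3]
gripper_width: 0.0599
gripper_force: 0.0
```

Run:
```python
from h import *
plan([((.634,.252,.0055),(180,0,171.5),1)])
```

```text
[-0.002, 0.027, 0.147] [-0.022, -0.024, -0.038] 
--
```

play_rows(
  rows=[
    {"slide": [0, 0, 0], "delta_rot": [0, 0, 0], "fingers": 0.36},
    {"slide": [0, 0, 0], "delta_rot": [0, 0, 0], "fingers": 0.36},
  ],
)

```text
time_s: 6.58
tcp_pos: [0.6348, 0.2498, 0.03]
eef_rot: [179.9, 0.1, 171.4]
contact_force: [-0.5, -1.7, -0.6]
gripper_width: 0.0595
gripper_force: 0.0
```

play_rows(
  rows=[
    {"slide": [0, 0, 0], "delta_rot": [0, 0, 0], "fingers": 0.36},
  ],
)

```text
time_s: 6.7
tcp_pos: [0.6345, 0.2497, 0.0294]
eef_rot: [179.9, 0.1, 171.4]
contact_force: [-0.2, -0.6, -0.5]
gripper_width: 0.059
gripper_force: 0.0
```

play_rows(
  rows=[
    {"slide": [0, 0.013, 0.08], "delta_rot": [0, 0, 0], "fingers": 0.36},
    {"slide": [0, 0, 0.08], "delta_rot": [0, 0, 0], "fingers": 0.36},
    {"slide": [0, 0, 0], "delta_rot": [0, 0, 0], "fingers": 0.36},
    {"slide": [0, 0, 0], "delta_rot": [0, 0, 0], "fingers": 0.36},
    {"slide": [0, 0, 0], "delta_rot": [0, 0, 0], "fingers": 0.36},
  ],
)

```text
time_s: 7.32
tcp_pos: [0.6341, 0.2512, 0.0038]
eef_rot: [-180.0, -0.0, 171.4]
contact_force: [0.8, 0.2, 0.2]
gripper_width: 0.0596
gripper_force: 0.0
```

Run:
```python
from h import *
for i in range(4): s=r.get_state(); print(s['tcp_pos'])
c=snap('wrist','w7'); s=c['s']; s2=r.get_state(); print(s2['tcp_pos'],s['qd'].round(2),s2['time_s'])
```

```text
[0.63406951 0.25116156 0.00376914]
[0.63406951 0.25116156 0.00376914]
[0.63406951 0.25116156 0.00376914]
[0.63406951 0.25116156 0.00376914]
[0.63409637 0.25117421 0.00385668] [ 0.   -0.2   0.17 -0.11 -0.04 -0.17] 7.375
```

play_rows(
  rows=[
    {"slide": [0, 0, -0.01], "delta_rot": [0, 0, 0], "fingers": -1},
    {"slide": [0, 0, 0], "delta_rot": [0, 0, 0], "fingers": -1},
    {"slide": [0, 0, 0], "delta_rot": [0, 0, 0], "fingers": -1},
    {"slide": [0, 0, 0], "delta_rot": [0, 0, 0], "fingers": -1},
    {"slide": [0, 0, 0], "delta_rot": [0, 0, 0], "fingers": -1},
  ],
  squeeze=25,
)

```text
time_s: 8.0
tcp_pos: [0.6344, 0.2513, 0.006]
eef_rot: [180.0, 0.0, 171.4]
contact_force: [-0.2, 0.0, 0.1]
gripper_width: 0.033
gripper_force: 25.0
```

Run:
```python
from h import *
s=r.get_state(); print(s['tcp_pos'],s['eef_rot'],s['joints'])
p=plan([((.634,.252,.15),(180,0,171.5),4)])
p=plan([((.60,.16,.19),(180,0,-145),8)],p)
p=plan([((.5676,.0433,.16),(180,0,-100.8),8)],p)
```

```text
[0.63438701 0.25132799 0.00598559] [1.79996654e+02 4.87019312e-03 1.71369159e+02] [ 3.79378407e+01  3.23737005e+01 -1.17689909e+01  1.72346354e-03
 -4.58515308e+01 -1.36569882e+02]
[0.001, 0.001, -0.24] [0.0, 0.0, -0.007] 
[0.001, 0.001, -0.24] [0.0, 0.0, -0.007] 
[0.001, 0.001, -0.24] [0.0, 0.0, -0.007] 
[0.001, 0.001, -0.24] [0.0, 0.0, -0.007] 
--
[0.017, -0.08, -0.033] [0.0, 0.0, -1.186] !!
[0.024, -0.078, -0.033] [0.0, 0.0, -1.186] !!
[0.031, -0.075, -0.033] [0.0, 0.0, -1.186] !!
[0.038, -0.072, -0.033] [0.0, 0.0, -1.186] !!
[0.045, -0.068, -0.033] [0.0, 0.0, -1.186] !!
[0.051, -0.064, -0.033] [0.0, 0.0, -1.186] !!
[0.057, -0.058, -0.033] [0.0, 0.0, -1.186] !!
[0.062, -0.053, -0.033] [0.0, 0.0, -1.186] !!
--
[0.078, -0.064, 0.025] [-0.0, 0.0, -1.205] !!
[0.084, -0.056, 0.025] [-0.0, 0.0, -1.205] !!
[0.089, -0.048, 0.025] [-0.0, 0.0, -1.205] !!
[0.093, -0.039, 0.025] [-0.0, 0.0, -1.205] !!
[0.096, -0.03, 0.025] [-0.0, 0.0, -1.205] !!
[0.099, -0.021, 0.025] [-0.0, 0.0, -1.205] !!
[0.1, -0.011, 0.025] [-0.0, 0.0, -1.205] !!
[0.101, -0.001, 0.025] [-0.0, 0.0, -1.205] !!
--
```

play_rows(
  rows=[
    {"slide": [0, 0, -0.2], "delta_rot": [0, 0, 0], "fingers": -1},
    {"slide": [0, 0, -0.4], "delta_rot": [0, 0, 0], "fingers": -1},
    {"slide": [0, 0, -0.4], "delta_rot": [0, 0, 0], "fingers": -1},
    {"slide": [0, 0, -0.1], "delta_rot": [0, 0, -1], "fingers": -1},
    {"slide": [0, 0, 0], "delta_rot": [0, 0, -1], "fingers": -1},
    {"slide": [0, 0, 0], "delta_rot": [0, 0, -1], "fingers": -1},
    {"slide": [0, 0, 0], "delta_rot": [0, 0, -1], "fingers": -1},
    {"slide": [0, 0, 0], "delta_rot": [0, 0, -1], "fingers": -1},
  ],
)

```text
time_s: 9.0
tcp_pos: [0.6341, 0.2512, 0.1707]
eef_rot: [-180.0, -0.0, -165.6]
contact_force: [0.8, 0.5, -0.4]
gripper_width: 0.033
gripper_force: 25.0
```

Run:
```python
from h import *
s=r.get_state(); print(s['tcp_pos'],s['eef_rot'],s['gripper_width'])
p=plan([((.5676,.0433,.15),(180,0,-100.8),15)])
```

```text
[0.63410358 0.25124147 0.1706959 ] [-1.79999749e+02 -2.60143816e-02 -1.65561089e+02] 0.03304590246297936
[0.052, -0.082, 0.009] [0.0, -0.0, -0.942] 
[0.058, -0.078, 0.009] [0.0, -0.0, -0.942] 
[0.063, -0.073, 0.009] [0.0, -0.0, -0.942] 
[0.069, -0.068, 0.009] [0.0, -0.0, -0.942] 
[0.074, -0.063, 0.009] [0.0, -0.0, -0.942] 
[0.078, -0.057, 0.009] [0.0, -0.0, -0.942] 
[0.082, -0.051, 0.009] [0.0, -0.0, -0.942] 
[0.086, -0.045, 0.009] [0.0, -0.0, -0.942] 
[0.089, -0.038, 0.009] [0.0, -0.0, -0.942] 
[0.092, -0.032, 0.009] [0.0, -0.0, -0.942] 
[0.094, -0.025, 0.009] [0.0, -0.0, -0.942] 
[0.095, -0.017, 0.009] [0.0, -0.0, -0.942] 
[0.096, -0.01, 0.009] [0.0, -0.0, -0.942] 
[0.097, -0.003, 0.009] [0.0, -0.0, -0.942] 
[0.097, 0.004, 0.009] [0.0, -0.0, -0.942] 
--
```

play_rows(
  rows=[
    {"slide": [0.052, -0.082, 0.01], "delta_rot": [0, 0, -0.94], "fingers": -1},
    {"slide": [0.058, -0.078, 0.01], "delta_rot": [0, 0, -0.94], "fingers": -1},
    {"slide": [0.063, -0.073, 0.01], "delta_rot": [0, 0, -0.94], "fingers": -1},
    {"slide": [0.069, -0.068, 0.01], "delta_rot": [0, 0, -0.94], "fingers": -1},
    {"slide": [0.074, -0.063, 0.01], "delta_rot": [0, 0, -0.94], "fingers": -1},
    {"slide": [0.078, -0.057, 0.01], "delta_rot": [0, 0, -0.94], "fingers": -1},
    {"slide": [0.082, -0.051, 0.01], "delta_rot": [0, 0, -0.94], "fingers": -1},
    {"slide": [0.086, -0.045, 0.01], "delta_rot": [0, 0, -0.94], "fingers": -1},
  ],
)

```text
time_s: 10.0
tcp_pos: [0.598, 0.1403, 0.1587]
eef_rot: [180.0, -0.0, -131.1]
contact_force: [0.6, 0.2, -0.7]
gripper_width: 0.0333
gripper_force: 25.0
```

play_rows(
  rows=[
    {"slide": [0.089, -0.038, 0.01], "delta_rot": [0, 0, -0.94], "fingers": -1},
    {"slide": [0.092, -0.032, 0.01], "delta_rot": [0, 0, -0.94], "fingers": -1},
    {"slide": [0.094, -0.025, 0.01], "delta_rot": [0, 0, -0.94], "fingers": -1},
    {"slide": [0.095, -0.017, 0.01], "delta_rot": [0, 0, -0.94], "fingers": -1},
    {"slide": [0.096, -0.01, 0.01], "delta_rot": [0, 0, -0.94], "fingers": -1},
    {"slide": [0.097, -0.003, 0.01], "delta_rot": [0, 0, -0.94], "fingers": -1},
    {"slide": [0.097, 0.004, 0.01], "delta_rot": [0, 0, -0.94], "fingers": -1},
    {"slide": [0, 0, 0], "delta_rot": [0, 0, 0], "fingers": -1},
  ],
)

```text
time_s: 11.0
tcp_pos: [0.5665, 0.0432, 0.1483]
eef_rot: [180.0, -0.0, -101.1]
contact_force: [-0.3, 0.5, -1.3]
gripper_width: 0.0329
gripper_force: 25.0
```

play_rows(
  rows=[
    {"slide": [0, 0, 0], "delta_rot": [0, 0, 0], "fingers": -1},
    {"slide": [0, 0, 0], "delta_rot": [0, 0, 0], "fingers": -1},
  ],
)

```text
time_s: 11.25
tcp_pos: [0.5672, 0.0444, 0.1484]
eef_rot: [-180.0, 0.0, -101.1]
contact_force: [0.5, -0.5, -0.4]
gripper_width: 0.033
gripper_force: 25.0
```

Run:
```python
from h import *
c=snap('wrist','w8'); s=c['s']; print(s['tcp_pos'],s['eef_rot'],s['joints'])
t=snap('top','t8')
yaw=np.radians(-10.755);n=np.array([-np.sin(.349)*np.cos(yaw),-np.sin(.349)*np.sin(yaw),np.cos(.349)])
ex=np.array([np.cos(.349)*np.cos(yaw),np.cos(.349)*np.sin(yaw),np.sin(.349)]); ey=np.cross(n,ex); S=np.array([.5676,.0433,.053])
R=Ro.from_matrix(np.stack([-ey,ex,-n],1)); R0=R.as_euler('xyz',degrees=True); print('target rpy',R0)
print((Ro.from_euler('xyz',s['eef_rot'],degrees=True).inv()*R).as_rotvec()/.08)
print('seat',proj(c,S),'pads',[proj(c,S+ey*k-.006*n) for k in(-.05,.05)])
cv2.imwrite('pics/m4.png',c['image'])
```

```text
[0.56724063 0.04439137 0.14843826] [-1.79994297e+02  6.10072113e-03 -1.01100245e+02] [ 2.41736999e+01  1.43036986e+01 -1.91055537e+01 -2.02149881e-03
 -5.65825688e+01 -3.52728321e+01]Traceback (most recent call last):
  File "<stdin>", line 6, in <module>
  File "scipy/spatial/transform/_rotation.pyx", line 1143, in scipy.spatial.transform._rotation.Rotation.from_matrix
ValueError: Non-positive determinant (left-handed or null coordinate frame) in rotation matrix 0: [[-1.86609770e-01  9.23208214e-01  3.35951464e-01]
 [-9.82434117e-01 -1.75360027e-01 -6.38127530e-02]
 [ 6.93889390e-18  3.41958263e-01 -9.39715141e-01]].
```

```bash
cat >> h.py <<'E'
def cradle(yawdeg=-10.755,S=(.5676,.0433,.053)):
    yaw=np.radians(yawdeg);a=np.radians(20); n=np.array([-np.sin(a)*np.cos(yaw),-np.sin(a)*np.sin(yaw),np.cos(a)])
    ex=np.array([np.cos(a)*np.cos(yaw),np.cos(a)*np.sin(yaw),np.sin(a)]); return np.array(S),ex,np.cross(n,ex),n
E
python3 - <<'E'
from h import *
c=load('w8'); S,ex,ey,n=cradle(); s=c['s']
R=Ro.from_matrix(np.stack([-ey,-ex,-n],1)); print('target rpy',R.as_euler('xyz',degrees=True))
print((Ro.from_euler('xyz',s['eef_rot'],degrees=True).inv()*R).as_rotvec()/.08)
print('seat',proj(c,S),'pads',[proj(c,S+ey*k-.006*n) for k in(-.05,.05)], 'comb end',[proj(c,np.array(s['tcp_pos'])+[0,0,.003+.006]+k*np.array([np.cos(np.radians(-101.1)),np.sin(np.radians(-101.1)),0])) for k in(.064,)])
cv2.imwrite('pics/m4.png',c['image'])
E
```

```text
target rpy [-160.       0.    -100.755]
[ 4.36206169 -0.01183222 -0.07478593]
seat [282.47880197 209.4028948 ] pads [array([279.47377309, 147.37898749]), array([280.59591417, 261.49488595])] comb end [array([283.03983607, 145.20893492])]
```

View pics/m4.png

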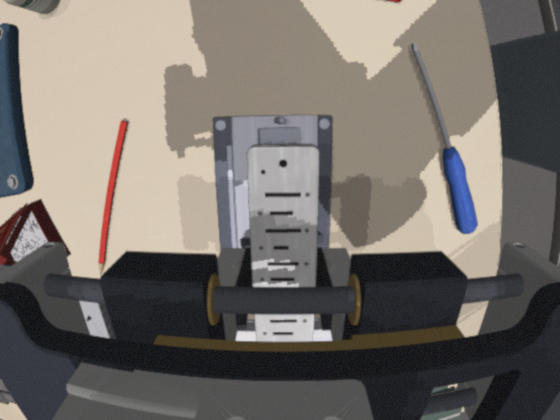

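The comb's end edge is at row 146 and its middle at column 284, against predicted (283,145). So the grasp is centred to within about 0.5 mm. Next I'll tilt it and hover over the seat.

Run:
```python
from h import *
S,ex,ey,n=cradle(); R=Ro.from_matrix(np.stack([-ey,-ex,-n],1))
plan([(S+.037*n,R,5)])
```

```text
[0.001, 0.016, 0.081] [0.873, -0.002, -0.014] 
[0.001, 0.022, 0.08] [0.873, -0.002, -0.014] 
[0.001, 0.027, 0.078] [0.873, -0.002, -0.014] 
[0.001, 0.033, 0.076] [0.873, -0.002, -0.014] 
[0.001, 0.038, 0.073] [0.873, -0.002, -0.014] 
--
```

play_rows(
  rows=[
    {"slide": [0.001, 0.016, 0.08], "delta_rot": [0.873, -0.002, -0.014], "fingers": -1},
    {"slide": [0.001, 0.022, 0.08], "delta_rot": [0.873, -0.002, -0.014], "fingers": -1},
    {"slide": [0.001, 0.027, 0.078], "delta_rot": [0.873, -0.002, -0.014], "fingers": -1},
    {"slide": [0.001, 0.033, 0.076], "delta_rot": [0.873, -0.002, -0.014], "fingers": -1},
    {"slide": [0.001, 0.038, 0.073], "delta_rot": [0.873, -0.002, -0.014], "fingers": -1},
    {"slide": [0, 0, 0], "delta_rot": [0, 0, 0], "fingers": -1},
    {"slide": [0, 0, 0], "delta_rot": [0, 0, 0], "fingers": -1},
    {"slide": [0, 0, 0], "delta_rot": [0, 0, 0], "fingers": -1},
  ],
)

```text
time_s: 12.35
tcp_pos: [0.5656, 0.037, 0.0982]
eef_rot: [-160.6, -0.5, -101.3]
contact_force: [0.2, -0.3, -1.5]
gripper_width: 0.0336
gripper_force: 25.0
```

Run:
```python
from h import *
c=snap('wrist','w9'); s=c['s']; print(s['time_s'],s['tcp_pos'],s['eef_rot'])
snap('top','t9'); snap('side','s9')
S,ex,ey,n=cradle(); R=Ro.from_matrix(np.stack([-ey,-ex,-n],1)); plan([(S+.037*n,R,1)])
a=c['image'][90:240,190:380]; z=4
Z=lambda X:((proj(c,X)-[190,90]+.5)*z-.5).round().tolist()
P=lambda x,y,zz:S+(ex*x+ey*y+n*zz)/1000
for nm,q in(('end-',(0,-69,1)),('dn-45',(-21.5,-45,1)),('up-45',(21.5,-45,1)),('padR',(0,-65,-6)),('padR dn',(-17.5,-65,-6)),('padR up',(17.5,-65,-6))): print(nm,Z(P(*q)))
cv2.imwrite('pics/m5.png',cv2.resize(a,None,fx=z,fy=z,interpolation=cv2.INTER_CUBIC))
```

```text
12.35 [0.56558167 0.03697034 0.09817479] [-160.62795196   -0.5373982  -101.30547413]
[-0.045, 0.094, 0.037] [0.141, -0.158, -0.06] 
--
end- [464.0, 202.0]
dn-45 [598.0, 354.0]
up-45 [326.0, 355.0]
padR [460.0, 224.0]
padR dn [569.0, 224.0]
padR up [351.0, 224.0]
```

View pics/m5.png

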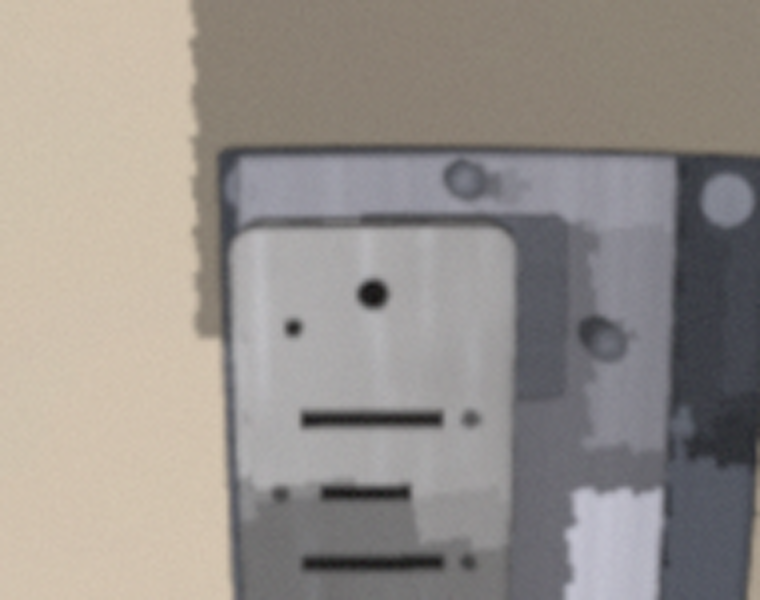

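The comb hovers about 14 mm downslope of its target because the last rows fell short. The end dowel shows at (464,180) against predicted (464,202), and the pad's outer edge at row 215 against 224. So the cradle sits 1.5–3 mm nearer -y than I had it, unless the pose was still settling. I'll correct the pose, let it settle and measure again.

play_rows(
  rows=[
    {"slide": [-0.015, 0.031, 0.0], "delta_rot": [0.047, -0.052, -0.02], "fingers": -1},
    {"slide": [-0.015, 0.031, 0.0], "delta_rot": [0.047, -0.052, -0.02], "fingers": -1},
    {"slide": [-0.015, 0.031, 0.0], "delta_rot": [0.047, -0.052, -0.02], "fingers": -1},
    {"slide": [0, 0, 0], "delta_rot": [0, 0, 0], "fingers": -1},
    {"slide": [0, 0, 0], "delta_rot": [0, 0, 0], "fingers": -1},
    {"slide": [0, 0, 0], "delta_rot": [0, 0, 0], "fingers": -1},
  ],
)

```text
time_s: 13.25
tcp_pos: [0.5531, 0.0458, 0.0928]
eef_rot: [-160.0, -0.0, -100.7]
contact_force: [0.2, 1.2, -0.8]
gripper_width: 0.0331
gripper_force: 25.0
```

Run:
```python
from h import *
c=snap('wrist','w10'); s=c['s']; print(s['time_s'],s['tcp_pos'],s['eef_rot'],s['qd'].round(2),s['joints'].round(2))
S,ex,ey,n=cradle(); R=Ro.from_matrix(np.stack([-ey,-ex,-n],1)); plan([(S+.037*n,R,1)])
```

```text
13.25 [0.55311269 0.04575016 0.09284044] [-1.60009829e+02 -3.89159576e-02 -1.00741237e+02] [ 0.07 -0.08 -0.24  0.25  0.05 -0.08] [ 26.58   7.09 -55.82  48.12 -16.2  -82.58]
[-0.002, -0.002, 0.036] [0.003, -0.007, 0.006] 
--
```

Run:
```python
from h import *
a=load('w9'); c=load('w10'); S,ex,ey,n=cradle()
P=lambda x,y,zz:S+(ex*x+ey*y+n*zz)/1000
ga=cv2.cvtColor(a['image'],6); gc=cv2.cvtColor(c['image'],6)
for nm,(u,v),h,X in(('end',(464,180),6,P(0,-69,1)),('dn',(603,338),7,P(-21.5,-45,1)),('padcorner',(563,217),6,P(-17.5,-65,-6)),('screw',(727,200),9,None)):
    u=round((u+.5)/4-.5+190);v=round((v+.5)/4-.5+90)
    t=ga[v-h:v+h+1,u-h:u+h+1]; m=cv2.matchTemplate(gc[60:260,150:420],t,cv2.TM_CCOEFF_NORMED); _,mx,_,l=cv2.minMaxLoc(m)
    q=(l[0]+h+150,l[1]+h+60)
    print(nm,'w9',(u,v),proj(a,X) if X is not None else '','w10',q,round(mx,3),proj(c,X) if X is not None else '')
    if X is not None:
        o,d=ray(c,*q); Y=o+d*(X[2]-o[2])/d[2]; e=Y-X; print('   err mm x,y world',(e*1000).round(1),'bed y',round(e@ey*1000,1))
# comb end edge in w10
s=c['s']; R=Ro.from_euler('xyz',s['eef_rot'],degrees=True)
E0=np.array(s['tcp_pos'])+R.apply([.064,0,-.009]); print('comb end pred',proj(c,E0))
g=cv2.GaussianBlur(gc,(3,3),0).astype(int); u=int(proj(c,E0)[0]); v=int(proj(c,E0)[1])
print(g[v-14:v+8,u], 'start row',v-14); print(g[v+12,u-48:u+48].tolist(),u-48)
```

```text
end w9 (306, 135) [305.58815956 140.11641636] w10 (285, 125) 0.864 [282.81728377 129.3243012 ]
   err mm x,y world [-1.9 -2.4  0. ] bed y -2.7
dn w9 (340, 174) [339.005162   178.12697256] w10 (286, 165) 0.734 [317.31865869 168.02035071]
   err mm x,y world [20.2 -4.5 -0. ] bed y -0.7
padcorner w9 (330, 144) [331.76134952 145.67728691] w10 (401, 188) 0.964 [310.47927312 135.18027706]
   err mm x,y world [-52.3  39.7   0. ] bed y 29.2
screw w9 (371, 140)  w10 (353, 130) 0.99 
comb end pred [283.03249071 145.25797737]
[152 141 125 120 124 128 130 131 130 129 128 125 114  94  87 111 148 170
 175 176 176 175] start row 131
[154, 155, 156, 156, 156, 155, 155, 155, 155, 153, 150, 145, 145, 154, 166, 172, 175, 178, 182, 183, 183, 179, 175, 172, 170, 171, 172, 172, 172, 172, 171, 170, 170, 171, 171, 171, 170, 170, 170, 169, 169, 169, 169, 170, 173, 177, 179, 176, 172, 170, 168, 168, 167, 167, 167, 166, 165, 165, 165, 167, 169, 169, 168, 166, 164, 163, 162, 163, 163, 164, 164, 164, 164, 164, 164, 165, 165, 164, 163, 162, 161, 159, 151, 135, 118, 110, 109, 110, 111, 111, 110, 109, 109, 109, 109, 109] 235
```

Run:
```python
from h import *
a=load('w9'); S,ex,ey,n=cradle()
P=lambda x,y,zz:S+(ex*x+ey*y+n*zz)/1000
ga=cv2.cvtColor(a['image'],6); t=ga[129:142,300:313]
for f in('w8','w10'):
    c=load(f); g=cv2.cvtColor(c['image'],6); X=P(0,-69,1); u,v=proj(c,X); u,v=int(u),int(v)
    w=g[v-25:v+25,u-25:u+25]; m=cv2.matchTemplate(w,t,cv2.TM_CCOEFF_NORMED); _,mx,_,l=cv2.minMaxLoc(m)
    print(f,'dowel pred',proj(c,X),'seen',(u-25+l[0]+6,v-25+l[1]+6),mx,'pad edge pred',proj(c,P(0,-65,-6)),proj(c,P(-17.5,-65,-6)),proj(c,P(17.5,-65,-6)))
    k=int(proj(c,P(0,-65,-6))[1]); print(' colprofile from',k-10,[int(x) for x in g[k-10:k+10,u-12:u-4].mean(1)])
    k2=k+5; print(' rowprofile row',k2,'from',u-36,[int(x) for x in g[k2:k2+4,u-36:u+37].mean(0)])
```

```text
w8 dowel pred [282.28876468 123.95342793] seen (280, 120) 0.6761146783828735 pad edge pred [279.31697887 128.6840143 ] [299.74176886 128.24174766] [257.97090456 129.36926284]
 colprofile from 118 [117, 115, 113, 113, 118, 131, 143, 146, 142, 125, 118, 123, 126, 127, 127, 125, 125, 125, 124, 124]
 rowprofile row 133 from 246 [146, 147, 148, 148, 149, 153, 151, 153, 150, 148, 142, 123, 98, 98, 114, 124, 125, 127, 124, 125, 125, 125, 124, 124, 124, 125, 125, 125, 124, 126, 126, 125, 125, 124, 126, 125, 125, 126, 124, 125, 125, 126, 125, 124, 124, 124, 125, 124, 125, 125, 124, 125, 125, 124, 127, 138, 145, 146, 148, 150, 152, 151, 148, 149, 149, 149, 146, 144, 142, 141, 134, 109, 79]
w10 dowel pred [282.81728377 129.3243012 ] seen (285, 125) 0.8638607263565063 pad edge pred [282.83189924 135.02124436] [310.47927312 135.18027706] [255.18936616 135.21429122]
 colprofile from 125 [151, 152, 152, 152, 151, 151, 150, 139, 118, 116, 125, 129, 130, 131, 132, 129, 129, 129, 120, 100]
 rowprofile row 140 from 246 [155, 155, 155, 156, 158, 159, 160, 159, 157, 153, 146, 133, 125, 126, 128, 127, 128, 127, 127, 128, 127, 127, 126, 126, 126, 126, 127, 127, 127, 127, 127, 127, 126, 126, 126, 126, 126, 125, 126, 126, 126, 124, 121, 121, 121, 120, 119, 118, 118, 119, 119, 118, 115, 114, 114, 114, 114, 116, 116, 122, 121, 123, 122, 113, 102, 101, 111, 124, 131, 134, 141, 145, 146]
```

Measured properly, the pad's top edges match the prediction: x off by about 0.4 mm downslope, y by about 0.2 mm. The dowels simply sit a little farther out than I assumed, so the seat position stands. Now the descent.

Run:
```python
from h import *
S,ex,ey,n=cradle(); R=Ro.from_matrix(np.stack([-ey,-ex,-n],1)); S=S-.0004*ex; plan([(S+.008*n,R,4)])
```

```text
[-0.001, 0.0, 0.057] [0.001, -0.002, 0.001] 
[-0.001, 0.0, 0.057] [0.001, -0.002, 0.001] 
[-0.001, 0.0, 0.057] [0.001, -0.002, 0.001] 
[-0.001, 0.0, 0.057] [0.001, -0.002, 0.001] 
--
```

play_rows(
  rows=[
    {"slide": [-0.001, 0, 0.057], "delta_rot": [0, 0, 0], "fingers": -1},
    {"slide": [-0.001, 0, 0.057], "delta_rot": [0, 0, 0], "fingers": -1},
    {"slide": [-0.001, 0, 0.057], "delta_rot": [0, 0, 0], "fingers": -1},
    {"slide": [-0.001, 0, 0.057], "delta_rot": [0, 0, 0], "fingers": -1},
    {"slide": [0, 0, 0], "delta_rot": [0, 0, 0], "fingers": -1},
    {"slide": [0, 0, 0], "delta_rot": [0, 0, 0], "fingers": -1},
    {"slide": [0, 0, 0], "delta_rot": [0, 0, 0], "fingers": -1},
  ],
)

```text
time_s: 14.18
tcp_pos: [0.5673, 0.0448, 0.0656]
eef_rot: [-160.5, -0.1, -100.7]
contact_force: [-0.7, 0.1, -0.3]
gripper_width: 0.033
gripper_force: 25.0
```

Run:
```python
from h import *
c=snap('wrist','w11'); s=c['s']; print(s['time_s'],s['tcp_pos'],s['eef_rot'])
S,ex,ey,n=cradle(); R=Ro.from_matrix(np.stack([-ey,-ex,-n],1)); S=S-.0004*ex; plan([(S-.003*n,R,3)])
P=lambda x,y,zz:S+(ex*x+ey*y+n*zz)/1000
g=cv2.cvtColor(c['image'],6); u,v=proj(c,P(0,-65,-6)); print(u,v, 'dow',proj(c,P(0,-71,1)))
u=int(u);v=int(v); print(v-16,[int(x) for x in g[v-16:v+24,u-4:u+4].mean(1)])
Rm=Ro.from_euler('xyz',s['eef_rot'],degrees=True); print('comb end',proj(c,np.array(s['tcp_pos'])+Rm.apply([.064,0,-.009])))
print(u-55,[int(x) for x in g[v+20:v+24,u-55:u+56].mean(0)])
print('comb sides',[proj(c,np.array(s['tcp_pos'])+Rm.apply([.055,k,-.009])) for k in(-.017,.017)],'dn/up dowel',proj(c,P(-23,-45,1)),proj(c,P(23,-45,1)))
```

```text
14.175 [0.5673229  0.0447789  0.06555567] [-1.60497562e+02 -1.10295023e-01 -1.00749398e+02]
[0.003, 0.009, 0.033] [0.036, -0.007, 0.003] 
[0.003, 0.009, 0.033] [0.036, -0.007, 0.003] 
[0.003, 0.009, 0.033] [0.036, -0.007, 0.003] 
--
290.6086629176277 135.85207900569605 dow [291.06538993 125.32071659]
119 [109, 109, 114, 117, 119, 116, 113, 107, 105, 118, 146, 157, 157, 147, 122, 106, 120, 128, 131, 132, 132, 133, 131, 125, 106, 88, 92, 116, 155, 168, 169, 169, 169, 168, 169, 169, 169, 168, 169, 168]
comb end [283.03226811 145.25600065]
235 [158, 158, 160, 158, 158, 158, 158, 157, 157, 156, 154, 145, 146, 160, 170, 174, 177, 179, 183, 188, 186, 182, 176, 174, 174, 174, 175, 175, 174, 174, 174, 175, 174, 174, 173, 173, 174, 172, 172, 172, 171, 171, 172, 172, 175, 179, 183, 180, 175, 172, 172, 170, 169, 170, 170, 169, 167, 167, 167, 169, 172, 173, 172, 169, 167, 165, 166, 166, 167, 166, 166, 166, 166, 166, 166, 168, 169, 167, 166, 165, 163, 163, 157, 135, 107, 91, 90, 100, 109, 110, 110, 109, 108, 110, 113, 124, 133, 136, 139, 140, 141, 144, 142, 140, 137, 138, 139, 138, 138, 136, 137]
comb sides [array([246.50352636, 164.75876836]), array([319.60353483, 164.69010219])] dn/up dowel [333.86146637 174.69956234] [247.50451984 174.71697794]
```

play_rows(
  rows=[
    {"slide": [0.004, 0.014, 0], "delta_rot": [0.055, -0.01, 0], "fingers": -1},
    {"slide": [0.004, 0.013, 0], "delta_rot": [0.055, -0.01, 0], "fingers": -1},
    {"slide": [0, 0, 0], "delta_rot": [0, 0, 0], "fingers": -1},
    {"slide": [0, 0, 0], "delta_rot": [0, 0, 0], "fingers": -1},
    {"slide": [0, 0, 0], "delta_rot": [0, 0, 0], "fingers": -1},
  ],
)

```text
time_s: 14.85
tcp_pos: [0.5657, 0.0446, 0.0676]
eef_rot: [-160.4, -0.1, -100.8]
contact_force: [-0.1, 0.2, -1.2]
gripper_width: 0.0332
gripper_force: 25.0
```

Run:
```python
from h import *
s=r.get_state(); print(s['time_s'],s['tcp_pos'],s['eef_rot'])
S,ex,ey,n=cradle(); R=Ro.from_matrix(np.stack([-ey,-ex,-n],1)); S=S-.0004*ex; plan([(S-.003*n,R,3)])
```

```text
14.85 [0.56569727 0.04457147 0.06761998] [-1.60415181e+02 -9.88519227e-02 -1.00757378e+02]
[0.002, 0.007, 0.039] [0.03, -0.007, 0.002] 
[0.002, 0.007, 0.039] [0.03, -0.007, 0.002] 
[0.002, 0.008, 0.039] [0.03, -0.007, 0.002] 
--
```

play_rows(
  rows=[
    {"slide": [0, 0, 0], "delta_rot": [0, 0, 0], "fingers": -1},
    {"slide": [0, 0, 0], "delta_rot": [0, 0, 0], "fingers": -1},
  ],
)

```text
time_s: 15.1
tcp_pos: [0.5657, 0.0445, 0.0676]
eef_rot: [-160.4, -0.1, -100.8]
contact_force: [-0.7, 0.4, -0.8]
gripper_width: 0.0333
gripper_force: 25.0
```

play_rows(
  rows=[
    {"slide": [0, 0, 0], "delta_rot": [0, 0, 0], "fingers": -1},
    {"slide": [0, 0, 0], "delta_rot": [0, 0, 0], "fingers": -1},
  ],
)

```text
time_s: 15.35
tcp_pos: [0.5657, 0.0446, 0.0677]
eef_rot: [-160.4, -0.1, -100.8]
contact_force: [-0.3, 0.2, -1.1]
gripper_width: 0.0331
gripper_force: 25.0
```

play_rows(
  rows=[
    {"slide": [0, 0.02, 0], "delta_rot": [0.09, 0, 0], "fingers": -1},
    {"slide": [0, 0, 0], "delta_rot": [0, 0, 0], "fingers": -1},
    {"slide": [0, 0, 0], "delta_rot": [0, 0, 0], "fingers": -1},
    {"slide": [0, 0, 0], "delta_rot": [0, 0, 0], "fingers": -1},
  ],
)

```text
time_s: 15.85
tcp_pos: [0.5647, 0.0455, 0.0695]
eef_rot: [-160.3, -0.1, -100.8]
contact_force: [0.1, -0.5, -1.0]
gripper_width: 0.0336
gripper_force: 25.0
```

Run:
```python
from h import *
c=snap('wrist','w12'); s=r.get_state(); print(s['time_s'],s['tcp_pos'],s['eef_rot'],s['joints'].round(2))
S,ex,ey,n=cradle(); R=Ro.from_matrix(np.stack([-ey,-ex,-n],1)); S=S-.0004*ex; plan([(S-.003*n,R,3)])
```

```text
15.9 [0.56473263 0.04547292 0.06946303] [-1.60296526e+02 -1.42993190e-01 -1.00768983e+02] [ 19.58   9.98 -58.22  64.95 -10.97 -93.37]
[0.003, 0.006, 0.044] [0.022, -0.01, 0.003] 
[0.003, 0.007, 0.044] [0.022, -0.01, 0.003] 
[0.004, 0.007, 0.044] [0.022, -0.01, 0.003] 
--
```

The arm has stopped against the lower limit of joint 3 (-58.22 against -58.28). I'll fit the arm geometry from the states I've saved, to see which poses are reachable.

```bash
cat > kin.py <<'E'
from h import *
from scipy.optimize import least_squares
def fk(q,p):
    a1,oy,h,a2,a3,b,L=p; q=np.radians(q)
    R1=Ro.from_euler('z',q[0]); Ru=R1*Ro.from_euler('y',q[1]); Rf=R1*Ro.from_euler('y',q[1]-q[2])
    Rw=Rf*Ro.from_euler('x',SG*q[3])*Ro.from_euler('y',-q[4])
    d=Rw.apply([1,0,0]); return R1.apply([a1,oy,h])+Ru.apply([0,0,a2])+Rf.apply([a3,0,b])+L*d, d
SG=1
D=[load(f)['s'] for f in['wrist0']+[f'w{i}' for i in range(1,13)]]
def fit():
    def e(p):
        o=[]
        for s in D:
            X,d=fk(s['joints'],p); o+=list(X-s['tcp_pos'])+list(.3*(d-Ro.from_euler('xyz',s['eef_rot'],degrees=True).apply([0,0,1])))
        return o
    return least_squares(e,[0,-.19,.4,.4,.4,0,.3])
best=None
for SG in(1,-1):
    f=fit()
    if best is None or f.cost<best[0].cost: best=(f,SG)
f,SG=best; PAR=f.x
def ik(X,d,q0):
    def e(q):
        x,dd=fk(np.append(q,0),PAR); return np.append(x-X,.3*(dd-d))
    s=least_squares(e,q0[:5],bounds=([-176,-82,-90,-174,-174.8],[176,121,71.7,95.5,-.11])); return s.x,np.abs(s.fun).max()
E
python3 - <<'E'
from kin import *
print(SG,PAR.round(4),f.cost,np.abs(f.fun).max())
S,ex,ey,n=cradle(); q0=D[-1]['joints']
for k in(.037,.02,.008,0,-.003): print(k,*[x.round(2) for x in ik(S+k*n,-n,q0)])
for t in(0,5,10,15,20):
    a=np.radians(t); y=np.radians(-10.755); m=np.array([-np.sin(a)*np.cos(y),-np.sin(a)*np.sin(y),np.cos(a)])
    # probe: grasp point G on axis 87mm above spot; TCP = G-.019*m
    G=S+.03*ey+.006*n+.087*n; print('probe tool tilt',t,*[x.round(2) for x in ik(G-.019*m,-m,D[8]['joints'])])
E
```

```text
-1 [ 0.2135 -0.1795 -0.1535  0.5037  0.204   0.1132  0.1449] 0.012416800394636131 0.06997583126879285
0.037 [ 26.82   7.36 -53.22  42.77 -17.89] 0.0
0.02 [ 26.4    9.09 -55.56  52.94 -15.  ] 0.0
0.008 [ 26.11  10.39 -57.13  62.59 -13.36] 0.0
0 [ 25.91  11.29 -58.15  70.31 -12.53] 0.0
-0.003 [ 25.84  11.63 -58.53  73.45 -12.28] 0.0
probe tool tilt 0 [ 27.4    9.56 -38.71  -0.   -41.73] 0.0
probe tool tilt 5 [ 28.16   8.38 -40.43   5.17 -37.41] 0.0
probe tool tilt 10 [ 28.95   7.25 -42.3   11.66 -33.28] 0.0
probe tool tilt 15 [ 29.76   6.17 -44.29  19.95 -29.52] 0.0
probe tool tilt 20 [ 30.58   5.16 -46.4   30.53 -26.4 ] 0.0
```

```bash
python3 - <<'E'
s=open('kin.py').read()
s=s.replace("a1,oy,h,a2,a3,b,L=p","a1,oy,h,a2,a3,b,L,wy,wz,fz=p").replace("Rw=Rf*Ro.from_euler('x',SG*q[3])*Ro.from_euler('y',-q[4])","R4=Rf*Ro.from_euler('x',SG*q[3]); Rw=R4*Ro.from_euler('y',-q[4])").replace("+L*d, d","+L*d+R4.apply([0,wy,wz])+Rw.apply([0,0,fz]), d").replace("[0,-.19,.4,.4,.4,0,.3]","[0,-.1,.4,.4,.4,0,.3,-.1,0,0]")
open('kin.py','w').write(s)
E
cat > t.py <<'E'
from kin import *
print(SG,PAR.round(4),f.cost,np.abs(f.fun).max())
S,ex,ey,n=cradle(); q0=D[-1]['joints']
for k in(.037,.02,.008,0,-.003): print(k,*[x.round(2) for x in ik(S+k*n,-n,q0)])
for t in(0,5,10,15,20):
    a=np.radians(t); y=np.radians(-10.755); m=np.array([-np.sin(a)*np.cos(y),-np.sin(a)*np.sin(y),np.cos(a)])
    G=S+.03*ey+.006*n+.087*n; print('probe tool tilt',t,*[x.round(2) for x in ik(G-.019*m,-m,D[8]['joints'])])
E
python3 t.py
```

```text
-1 [-0.     -0.      0.1988  0.6016  0.4636  0.      0.378  -0.1918 -0.
  0.    ] 1.9609541666002656e-18 7.493949072401307e-10
0.037 [ 25.24   7.65 -56.54  51.49 -14.88] 0.0
0.02 [ 18.71   9.31 -59.01  67.28 -10.51] 0.0
0.008 [ 10.65  10.48 -60.26  85.77  -7.19] 0.0
0 [  6.36  11.39 -60.17  95.5   -5.82] 0.0
-0.003 [  6.34  11.75 -60.01  95.5   -5.83] 0.0
probe tool tilt 0 [ 28.77  14.02 -23.6   -0.   -52.37] 0.0
probe tool tilt 5 [ 31.04  11.49 -29.18   4.66 -45.7 ] 0.0
probe tool tilt 10 [ 33.27   9.1  -35.45  11.12 -38.76] 0.0
probe tool tilt 15 [ 34.94   6.88 -42.7   20.76 -31.51] 0.0
probe tool tilt 20 [ 34.34   4.87 -51.17  36.73 -23.9 ] 0.0
```

The geometry fit is exact. Now I'll check which solutions exist for the seat pose, including leaning the tool along the comb.

```bash
cat > t2.py <<'E'
from kin import *
LO=np.array([-176,-82,-58.28,-173.87,-174.79]);HI=np.array([176,121.7,71.7,95.5,-.11])
rng=np.random.default_rng(0)
def sols(X,d,N=60):
    out=[]
    for i in range(N):
        q0=np.array([rng.uniform(-60,90),rng.uniform(-20,60),rng.uniform(-58,50),rng.uniform(-170,95),rng.uniform(-120,-2)])
        s=least_squares(lambda q:np.append((lambda x,dd:np.append(x-X,.3*(dd-d)))(*fk(np.append(q,0),PAR)),[]),q0,bounds=(LO,HI))
        if np.abs(s.fun).max()<1e-5 and not any(np.abs(s.x-o).max()<1 for o in out): out.append(s.x)
    return out
if __name__=='__main__':
    S,ex,ey,n=cradle()
    for th in(-25,-15,-8,0,8,15,25):
        a=np.radians(th); m=n*np.cos(a)+ey*np.sin(a)
        for k in(.03,-.003):
            print(th,k,[o.round(1).tolist() for o in sols(S+k*n,-m,25)])
E
time python3 t2.py
```

```text
-25 0.03 [[8.7, 10.8, -28.9, -37.9, -28.7]]
-25 -0.003 [[6.9, 14.9, -27.6, -42.1, -27.4]]
-15 0.03 [[23.4, 8.6, -41.5, -6.3, -15.2]]
-15 -0.003 [[22.1, 12.9, -40.3, -10.3, -12.2]]
-8 0.03 [[23.3, 7.8, -55.7, 38.1, -6.9]]
-8 -0.003 []
0 0.03 [[23.1, 8.3, -57.5, 56.8, -13.2]]
0 -0.003 []
8 0.03 [[29.4, 10.5, -55.0, 54.5, -23.5]]
8 -0.003 [[22.1, 13.8, -57.6, 71.8, -18.4]]
15 0.03 [[34.3, 13.3, -52.3, 51.7, -32.1]]
15 -0.003 [[30.0, 16.5, -54.2, 61.7, -27.9]]
25 0.03 [[39.7, 18.3, -47.8, 47.8, -43.3]]
25 -0.003 [[37.1, 21.5, -49.1, 53.4, -39.8]]
real	0m13.616s
user	0m14.013s
sys	0m0.179s
```

The square-on grip can't reach the seat because joint 3 runs out. With the tool leaned about -16° along the comb, the pose is comfortable. So I'll lean the tool, let the comb's right end meet its pad, and let the comb pivot flat in a light grip as I lower it. First I'll check the joint path.

```bash
cat > t3.py <<'E'
from kin import *
s=r.get_state(); S,ex,ey,n=cradle(); S=S-.0004*ex
def tgt(k,th,dy=0):
    R=Ro.from_matrix(np.stack([-ey,-ex,-n],1))*Ro.from_rotvec([0,np.radians(th),0])
    return S+k*n+dy*ey+.003*R.apply([0,0,1]),R
E
python3 - <<'E'
from t3 import *
q=s['joints'][:5]
for k,th in((.03,0),(.045,0),(.045,-3),(.045,-6),(.045,-9),(.045,-12),(.045,-16),(.0175,-16),(0,-16)):
    X,R=tgt(k,th); q,e=ik(X,R.apply([0,0,1]),q); print(k,th,q.round(1),e.round(5))
# plan from measured
p=plan([(*tgt(.045,0),3),(*tgt(.045,-16),8)])
E
```

```text
0.03 0 [ 21.9   8.6 -58.1  59.8 -12.3] 0.0
0.045 0 [ 26.5   7.1 -55.9  48.5 -16. ] 0.0
0.045 -3 [ 25.4   6.7 -55.9  45.  -13. ] 0.0
0.045 -6 [ 25.5   6.4 -54.9  37.4 -11.1] 0.0
0.045 -9 [ 26.5   6.5 -51.8  24.2 -11.2] 0.0
0.045 -12 [ 26.3   6.7 -47.    8.8 -13.3] 0.0
0.045 -16 [ 22.8   7.2 -40.2  -9.1 -17.6] 0.0
0.0175 -16 [ 21.7  10.8 -39.3 -12.4 -15.1] 0.0
0 -16 [ 20.9  13.  -38.4 -15.  -13.9] 0.0
[0.004, 0.007, -0.056] [0.022, -0.01, 0.003] 
[0.004, 0.007, -0.056] [0.022, -0.01, 0.003] 
[0.004, 0.007, -0.056] [0.022, -0.01, 0.003] 
--
[-0.001, -0.0, -0.0] [-0.0, -0.436, -0.0] 
[-0.001, -0.0, -0.0] [-0.0, -0.436, -0.0] 
[-0.001, -0.0, -0.0] [-0.0, -0.436, -0.0] 
[-0.001, -0.0, -0.0] [-0.0, -0.436, -0.0] 
[-0.001, -0.0, 0.0] [-0.0, -0.436, -0.0] 
[-0.001, -0.0, 0.0] [-0.0, -0.436, -0.0] 
[-0.001, -0.0, 0.0] [-0.0, -0.436, -0.0] 
[-0.001, -0.0, 0.0] [-0.0, -0.436, -0.0] 
--
```

play_rows(
  rows=[
    {"slide": [0.004, 0.007, -0.056], "delta_rot": [0.022, -0.01, 0], "fingers": -1},
    {"slide": [0.004, 0.007, -0.056], "delta_rot": [0.022, -0.01, 0], "fingers": -1},
    {"slide": [0.004, 0.007, -0.056], "delta_rot": [0.022, -0.01, 0], "fingers": -1},
  ],
)

```text
time_s: 16.27
tcp_pos: [0.5529, 0.0459, 0.0922]
eef_rot: [-160.0, -0.0, -100.7]
contact_force: [0.2, 0.3, -0.7]
gripper_width: 0.0331
gripper_force: 25.0
```

play_rows(
  rows=[
    {"slide": [-0.001, 0, 0], "delta_rot": [0, -0.436, 0], "fingers": -1},
    {"slide": [-0.001, 0, 0], "delta_rot": [0, -0.436, 0], "fingers": -1},
    {"slide": [-0.001, 0, 0], "delta_rot": [0, -0.436, 0], "fingers": -1},
    {"slide": [-0.001, 0, 0], "delta_rot": [0, -0.436, 0], "fingers": -1},
    {"slide": [-0.001, 0, 0], "delta_rot": [0, -0.436, 0], "fingers": -1},
    {"slide": [-0.001, 0, 0], "delta_rot": [0, -0.436, 0], "fingers": -1},
    {"slide": [-0.001, 0, 0], "delta_rot": [0, -0.436, 0], "fingers": -1},
    {"slide": [-0.001, 0, 0], "delta_rot": [0, -0.436, 0], "fingers": -1},
  ],
)

```text
time_s: 17.27
tcp_pos: [0.5531, 0.0476, 0.0921]
eef_rot: [-159.3, 15.1, -95.1]
contact_force: [0.6, -0.2, -0.6]
gripper_width: 0.033
gripper_force: 25.0
```

play_rows(
  rows=[
    {"slide": [0, 0, 0], "delta_rot": [0, 0, 0], "fingers": -1},
    {"slide": [0, 0, 0], "delta_rot": [0, 0, 0], "fingers": -1},
  ],
)

```text
time_s: 17.52
tcp_pos: [0.5532, 0.0466, 0.0921]
eef_rot: [-159.3, 14.9, -95.2]
contact_force: [-1.0, 0.7, -1.1]
gripper_width: 0.0332
gripper_force: 25.0
```

Run:
```python
from t3 import *
print(s['time_s'],s['tcp_pos'],s['eef_rot'],s['joints'].round(1))
p=plan([(*tgt(.022,-16),3)])
```

```text
17.525 [0.55317451 0.04661194 0.09213888] [-159.28013564   14.92683351  -95.17557685] [ 22.9   7.2 -40.3  -8.9 -17.5 -22.9]
[0.013, -0.0, 0.049] [0.001, -0.006, 0.001] 
[0.013, -0.0, 0.049] [0.001, -0.006, 0.001] 
[0.013, -0.0, 0.049] [0.001, -0.006, 0.001] 
--
```

play_rows(
  rows=[
    {"slide": [0.013, 0, 0.049], "delta_rot": [0, -0.006, 0], "fingers": -1},
    {"slide": [0.013, 0, 0.049], "delta_rot": [0, -0.006, 0], "fingers": -1},
    {"slide": [0.013, 0, 0.049], "delta_rot": [0, -0.006, 0], "fingers": -1},
    {"slide": [0, 0, 0], "delta_rot": [0, 0, 0], "fingers": -1},
    {"slide": [0, 0, 0], "delta_rot": [0, 0, 0], "fingers": -1},
    {"slide": [0, 0, 0], "delta_rot": [0, 0, 0], "fingers": -1},
  ],
)

```text
time_s: 18.27
tcp_pos: [0.5611, 0.0461, 0.071]
eef_rot: [-159.2, 15.1, -95.1]
contact_force: [0.3, -0.6, -0.1]
gripper_width: 0.0332
gripper_force: 25.0
```

Run:
```python
from t3 import *
print(s['time_s'],s['tcp_pos'],s['eef_rot'],s['contact_force'])
p=plan([(*tgt(0.0,-16),6)])
c=snap('wrist','w13')
P=lambda x,y,zz:S+(ex*x+ey*y+n*zz)/1000
for nm,q in(('end',(0,-71,1)),('dn',(-23,-45,1)),('up',(23,-45,1)),('pad',(0,-65,-6)),('padc',(-17,-65,-6)),('padc2',(17,-65,-6))): print(nm,proj(c,P(*q)).round(1))
Rm=Ro.from_euler('xyz',s['eef_rot'],degrees=True); print('comb end',[proj(c,np.array(s['tcp_pos'])+Rm.apply([.064,k,-.009])).round(1) for k in(-.017,.017)])
a=c['image'][70:220,190:380]; cv2.imwrite('pics/m6.png',cv2.resize(a,None,fx=4,fy=4,interpolation=cv2.INTER_CUBIC))
```

```text
18.275 [0.5610978  0.04606581 0.07104601] [-159.23008447   15.07041516  -95.09052005] [ 0.27232407 -0.57965833 -0.07020087]
[0.008, 0.0, 0.023] [-0.001, 0.003, 0.001] 
[0.008, 0.0, 0.023] [-0.001, 0.003, 0.001] 
[0.008, 0.0, 0.024] [-0.001, 0.003, 0.001] 
[0.008, 0.0, 0.024] [-0.001, 0.003, 0.001] 
[0.008, 0.0, 0.024] [-0.001, 0.003, 0.001] 
[0.008, 0.0, 0.024] [-0.001, 0.003, 0.001] 
--
end [283.4 121.5]
dn [328.4 170.6]
up [238.4 170.6]
pad [283.4 128.6]
padc [317.3 128.9]
padc2 [249.5 128.9]
comb end [array([246.2, 145.6]), array([320.1, 145.5])]
```

View pics/m6.png

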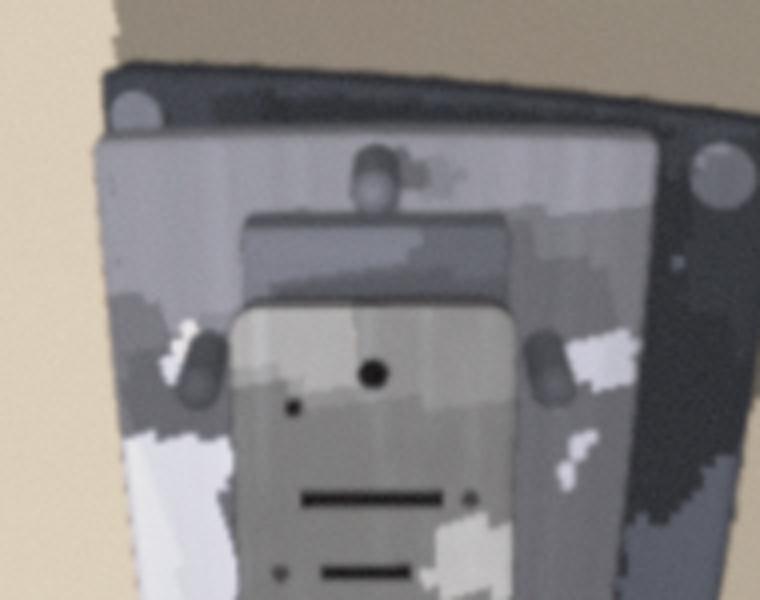

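The crop (scale 4, offset 190,70) shows the dowels at (375,192), (200,385) and (553,385), the pad's top edge at row 225, and the comb at columns 230–516 with its end at row 306. The comb is centred across to 0.4 mm. The seat is about 1.5 mm farther towards -y than I assumed, so I'll shift by that much and lower with a light grip.

play_rows(
  rows=[
    {"slide": [0.0095, 0.001, 0.023], "delta_rot": [0, 0, 0], "fingers": -1},
    {"slide": [0.0095, 0.001, 0.023], "delta_rot": [0, 0, 0], "fingers": -1},
    {"slide": [0.0095, 0.001, 0.023], "delta_rot": [0, 0, 0], "fingers": -1},
    {"slide": [0.0095, 0, 0.023], "delta_rot": [0, 0, 0], "fingers": -1},
    {"slide": [0, 0, 0], "delta_rot": [0, 0, 0], "fingers": -1},
    {"slide": [0, 0, 0], "delta_rot": [0, 0, 0], "fingers": -1},
  ],
  squeeze=4,
)

```text
time_s: 19.08
tcp_pos: [0.5651, 0.0434, 0.0566]
eef_rot: [-159.3, 15.1, -95.1]
contact_force: [0.9, 1.0, -0.5]
gripper_width: 0.0332
gripper_force: 4.0
```

```bash
sed -i 's/S=S-.0004\*ex/S=S-.0008*ex-.0015*ey/' t3.py
python3 - <<'E'
from t3 import *
print(s['time_s'],s['tcp_pos'],s['eef_rot'],s['contact_force'],s['moment'])
p=plan([(*tgt(0.0,-16),1)])
c=snap('wrist','w14'); snap('side','s14')
g=cv2.cvtColor(c['image'],6); print([int(x) for x in g[110:160,270:276].mean(1)])
E
```

```text
19.075 [0.56513961 0.04344159 0.05655098] [-159.2754684    15.05326632  -95.11007027] [ 0.89453834  1.02053602 -0.51428386] [-0.71071004  1.44915471  0.05936092]
[0.015, -0.002, 0.045] [0.006, 0.012, 0.005] 
--
[56, 71, 89, 99, 110, 130, 147, 154, 155, 155, 154, 155, 153, 152, 152, 151, 151, 151, 150, 149, 149, 150, 150, 151, 150, 137, 110, 88, 84, 88, 98, 118, 129, 131, 124, 107, 77, 74, 110, 116, 74, 39, 55, 105, 148, 157, 153, 148, 147, 146]
```

play_rows(
  rows=[
    {"slide": [0.004, 0, 0.012], "delta_rot": [0, 0, 0], "fingers": -1},
    {"slide": [0.004, 0, 0.012], "delta_rot": [0, 0, 0], "fingers": -1},
    {"slide": [0.004, 0, 0.012], "delta_rot": [0, 0, 0], "fingers": -1},
    {"slide": [0.003, 0, 0.01], "delta_rot": [0, 0, 0], "fingers": -1},
    {"slide": [0, 0, 0], "delta_rot": [0, 0, 0], "fingers": -1},
    {"slide": [0, 0, 0], "delta_rot": [0, 0, 0], "fingers": -1},
  ],
)

```text
time_s: 19.92
tcp_pos: [0.5676, 0.0428, 0.0498]
eef_rot: [-159.3, 15.1, -95.1]
contact_force: [-0.2, -0.5, -1.4]
gripper_width: 0.0337
gripper_force: 4.0
```

Run:
```python
from t3 import *
print(s['time_s'],s['tcp_pos'],s['eef_rot'],s['contact_force'],s['moment'])
p=plan([(*tgt(0.0,-16),1)])
c=snap('wrist','w15'); sd=snap('side','s15'); tp=snap('top','t15')
P=lambda x,y,zz:S+(ex*x+ey*y+n*zz)/1000
for z in (0,): print('comb end top if seated',[proj(c,P(x,-64,6)).round(1) for x in(-17,17)],'top',[proj(tp,P(x,y,6)).round(1) for x in(-17,17) for y in(-64,64)])
print('side',[proj(sd,P(x,y,6)).round(1) for x in(-17,17) for y in(-64,64)])
Z=lambda c,u,v,w,h,z:cv2.resize(c['image'][v:v+h,u:u+w],None,fx=z,fy=z,interpolation=cv2.INTER_CUBIC)
A=Z(c,210,90,140,90,2.8); u,v=proj(sd,S).astype(int); B=Z(sd,u-50,v-32,100,64,4)[:252,:400]
print('side off',u-50,v-32)
cv2.imwrite('pics/m7.png',np.hstack([A,B]))
```

```text
19.925 [0.56757816 0.04277265 0.04978047] [-159.26432292   15.05646987  -95.1031798 ] [-0.21924852 -0.54005681 -1.3700176 ] [-0.70178628  1.47860216  0.00446545]
[0.001, -0.002, -0.001] [0.003, 0.013, 0.006] 
--
comb end top if seated [array([324.2, 159.8]), array([241.1, 159.9])] top [array([283.9, 246.5]), array([229.6, 234.6]), array([286.9, 232.7]), array([232.2, 220.7])]
side [array([304.3, 217.7]), array([283.4, 250.8]), array([291.7, 210.2]), array([269.5, 242.4])]
side off 236 199
```

Run:
```python
from h import *
for f in('w13','w14','w15'):
    g=cv2.cvtColor(load(f)['image'],6)
    print(f,[int(x) for x in g[105:190,281:285].mean(1)])
    for v in(150,156,165,175): print('  row',v,[int(x) for x in g[v,232:336:2]])
```

```text
w13 [138, 108, 86, 81, 82, 83, 85, 92, 105, 115, 122, 126, 132, 133, 130, 123, 114, 105, 90, 84, 82, 97, 118, 126, 130, 130, 130, 131, 130, 130, 127, 120, 107, 100, 95, 92, 91, 89, 83, 69, 70, 95, 140, 151, 151, 152, 152, 151, 150, 151, 151, 150, 150, 144, 121, 73, 37, 28, 26, 28, 38, 72, 116, 143, 148, 140, 133, 133, 131, 132, 132, 130, 130, 130, 129, 129, 128, 127, 127, 127, 126, 126, 127, 126, 126]
  row 150 [152, 158, 203, 191, 139, 141, 141, 142, 145, 172, 176, 186, 182, 175, 176, 176, 176, 176, 175, 173, 175, 174, 173, 156, 151, 155, 148, 144, 145, 142, 143, 146, 152, 146, 142, 141, 141, 142, 141, 147, 150, 145, 138, 111, 107, 107, 108, 106, 109, 111, 114, 110]
  row 156 [157, 226, 202, 87, 79, 78, 71, 83, 164, 177, 179, 187, 182, 172, 172, 174, 175, 174, 174, 174, 174, 175, 173, 167, 151, 154, 147, 144, 145, 145, 142, 142, 150, 146, 143, 144, 147, 144, 147, 147, 148, 145, 142, 124, 94, 71, 75, 77, 78, 94, 175, 197]
  row 165 [188, 124, 88, 97, 97, 86, 73, 105, 141, 155, 152, 157, 153, 136, 135, 152, 162, 173, 176, 176, 173, 170, 172, 165, 82, 37, 34, 92, 140, 141, 144, 146, 14
[... 2489 characters left out ...]
33, 28, 30, 30, 29, 32, 34, 32, 28, 34, 30, 28, 26, 22, 28, 27, 31, 28, 34, 25, 27, 29, 27, 31, 34, 31, 30, 29, 26, 31, 29, 24, 29, 36, 90, 113, 111, 112, 114, 112, 113]
  row 165 [119, 115, 113, 117, 115, 113, 132, 174, 183, 190, 197, 188, 185, 185, 182, 172, 145, 145, 143, 145, 148, 144, 143, 145, 152, 155, 149, 145, 143, 144, 144, 143, 146, 149, 148, 142, 141, 141, 143, 141, 141, 144, 150, 142, 140, 134, 106, 114, 113, 112, 113, 116]
  row 175 [91, 88, 85, 96, 112, 114, 127, 176, 185, 192, 199, 196, 185, 184, 187, 184, 176, 147, 146, 145, 146, 145, 143, 143, 115, 59, 39, 59, 129, 143, 141, 143, 142, 145, 145, 140, 139, 144, 146, 144, 143, 145, 146, 142, 143, 135, 104, 91, 83, 84, 90, 109]
```

The comb's visible end moved from row 146 to 153 to 159.5, and the prediction for a seated comb is 159.8. So it has pivoted flat. I'll press slightly, release and retreat.

play_rows(
  rows=[
    {"slide": [0.002, 0, 0.006], "delta_rot": [0, 0, 0], "fingers": -1},
    {"slide": [0, 0, 0], "delta_rot": [0, 0, 0], "fingers": -1},
    {"slide": [0, 0, 0], "delta_rot": [0, 0, 0], "fingers": 0.1},
    {"slide": [0, 0, 0], "delta_rot": [0, 0, 0], "fingers": 0.1},
    {"slide": [0, 0, 0], "delta_rot": [0, 0, 0], "fingers": 0.1},
  ],
)

```text
time_s: 20.7
tcp_pos: [0.5681, 0.0428, 0.049]
eef_rot: [-159.2, 15.1, -95.1]
contact_force: [1.0, -0.2, 0.3]
gripper_width: 0.0475
gripper_force: 0.0
```

play_rows(
  rows=[
    {"slide": [0, 0, -0.1], "delta_rot": [0, 0, 0], "fingers": 0.1},
    {"slide": [0, 0, -0.25], "delta_rot": [0, 0, 0], "fingers": 0.1},
    {"slide": [0, 0, -0.35], "delta_rot": [0, 0, 0], "fingers": 0.1},
    {"slide": [0, 0, -0.35], "delta_rot": [0, 0, 0], "fingers": 0.1},
    {"slide": [0, 0, 0], "delta_rot": [0, 0, 0], "fingers": 0.1},
    {"slide": [0, 0, 0], "delta_rot": [0, 0, 0], "fingers": 0.1},
    {"slide": [0, 0, 0], "delta_rot": [0, 0, 0], "fingers": 0.1},
  ],
)

```text
time_s: 21.58
tcp_pos: [0.5085, 0.0095, 0.1902]
eef_rot: [-159.4, 15.0, -95.1]
contact_force: [-0.6, 0.4, 0.4]
gripper_width: 0.0483
gripper_force: 0.0
```

Run:
```python
from t3 import *
c=snap('wrist','w16'); t=snap('top','t16'); sd=snap('side','s16')
print(s['time_s'],s['tcp_pos'],s['eef_rot'],s['joints'].round(1),s['gripper_width'])
P=lambda x,y,zz:S+(ex*x+ey*y+n*zz)/1000
print('comb corners pred wrist',[proj(c,P(x,y,6)).round(1).tolist() for x in(-17,17) for y in(-64,64)],'spot',proj(c,P(0,30,6)))
g=cv2.cvtColor(c['image'],6); u,v=proj(c,P(0,-64,6)).astype(int); print(v-12,[int(x) for x in g[v-12:v+12,u-10:u-5].mean(1)])
u,v=proj(c,P(0,-35,6)).astype(int); print(u-60,[int(x) for x in g[v:v+3,u-60:u+60].mean(0)], proj(c,P(-17,-35,6)),proj(c,P(17,-35,6)))
# stand/probe from earlier pictures: top camera and w1
for f in('top0','t16'): pass
w=load('w1'); print('w1 stand pred',proj(w,(.564,-.214,.06)),'w2',proj(load('w2'),(.564,-.214,.06)))
# stand top via mask in top camera
im=load('top0')['image'][210:265,340:400]; gg=cv2.cvtColor(im,6); m=((gg>170)*255).astype(np.uint8)
cs,_=cv2.findContours(m,0,2); k=max(cs,key=cv2.contourArea); rc=cv2.minAreaRect(cv2.convexHull(k)); print(rc)
B=cv2.boxPoints(rc)+[340,210]; Q=np.array([onz(load('top0'),*b,.06) for b in B]); print(Q.round(4),Q.mean(0)); print(np.linalg.norm(Q-np.roll(Q,1,0),axis=1))
```

```text
21.575 [0.508516   0.00947403 0.19021434] [-159.35129384   15.02382264  -95.12628257] [ 19.8  -5.6 -37.4  -7.5 -33.4 -22.3] 0.04830578262051707
comb corners pred wrist [[301.3, 134.8], [297.9, 247.7], [262.6, 134.9], [266.6, 247.8]] spot [282.17074151 222.2471167 ]
122 [132, 125, 118, 108, 104, 94, 77, 77, 81, 75, 79, 90, 75, 119, 176, 205, 210, 211, 210, 211, 212, 211, 211, 210]
222 [184, 185, 184, 184, 184, 185, 184, 184, 185, 184, 185, 183, 185, 184, 184, 184, 184, 184, 184, 181, 169, 135, 122, 169, 204, 212, 213, 213, 213, 212, 213, 212, 213, 213, 213, 213, 213, 213, 212, 212, 213, 207, 191, 202, 207, 211, 213, 211, 207, 203, 210, 212, 212, 209, 203, 200, 197, 198, 195, 195, 197, 198, 195, 191, 189, 192, 199, 201, 198, 195, 192, 192, 193, 191, 190, 189, 187, 183, 165, 122, 97, 102, 129, 168, 180, 184, 186, 187, 182, 186, 192, 191, 190, 189, 187, 186, 169, 127, 74, 57, 69, 78, 80, 84, 85, 87, 88, 88, 89, 90, 90, 89, 89, 87, 78, 66, 71, 112, 146, 157] [300.54052891 164.41505848] [263.52452647 164.46336679]
w1 stand pred [257.52488459 252.70158263] w2 [103.13142088 254.07457719]
((29.176467895507812, 26.705883026123047), (34.36003112792969, 34.053245544433594), 4.39870548248291)
[[ 0.5276 -0.1704  0.06  ]
 [ 0.6055 -0.1751  0.06  ]
 [ 0.6016 -0.2538  0.06  ]
 [ 0.5237 -0.2487  0.06  ]] [ 0.56457631 -0.21198145  0.06      ]
[0.07839955 0.07806681 0.07882169 0.07805249]
```

The comb is seated: its edges match the prediction to about 1 px. The stand is at (0.5646, -0.212), yaw -3.4°, and measures 78.5 mm. Next I'll look at the probe from above.

Run:
```python
from t3 import *
p=plan([((.5646,-.125,.25),(180,0,-93.4),7)])
```

```text
[0.104, -0.091, -0.059] [-0.646, 0.453, -0.137] 
[0.107, -0.087, -0.059] [-0.646, 0.453, -0.137] 
[0.11, -0.082, -0.06] [-0.646, 0.453, -0.137] 
[0.113, -0.078, -0.06] [-0.646, 0.453, -0.137] 
[0.116, -0.074, -0.06] [-0.646, 0.453, -0.137] 
[0.119, -0.069, -0.059] [-0.646, 0.453, -0.137] 
[0.122, -0.065, -0.058] [-0.646, 0.453, -0.137] 
--
```

play_rows(
  rows=[
    {"slide": [0.104, -0.091, -0.06], "delta_rot": [-0.646, 0.453, -0.137], "fingers": 0.36},
    {"slide": [0.107, -0.087, -0.06], "delta_rot": [-0.646, 0.453, -0.137], "fingers": 0.36},
    {"slide": [0.11, -0.082, -0.06], "delta_rot": [-0.646, 0.453, -0.137], "fingers": 0.36},
    {"slide": [0.113, -0.078, -0.06], "delta_rot": [-0.646, 0.453, -0.137], "fingers": 0.36},
    {"slide": [0.116, -0.074, -0.06], "delta_rot": [-0.646, 0.453, -0.137], "fingers": 0.36},
    {"slide": [0.119, -0.07, -0.06], "delta_rot": [-0.646, 0.453, -0.137], "fingers": 0.36},
    {"slide": [0.122, -0.065, -0.058], "delta_rot": [-0.646, 0.453, -0.137], "fingers": 0.36},
    {"slide": [0, 0, 0], "delta_rot": [0, 0, 0], "fingers": 0.36},
  ],
)

```text
time_s: 22.72
tcp_pos: [0.5659, -0.1255, 0.25]
eef_rot: [180.0, -0.0, -93.4]
contact_force: [-0.1, 1.4, -1.4]
gripper_width: 0.0596
gripper_force: 0.0
```

play_rows(
  rows=[
    {"slide": [0, 0, 0], "delta_rot": [0, 0, 0], "fingers": 0.36},
    {"slide": [0, 0, 0], "delta_rot": [0, 0, 0], "fingers": 0.36},
  ],
)

```text
time_s: 22.98
tcp_pos: [0.5642, -0.1247, 0.2512]
eef_rot: [-179.9, 0.1, -93.4]
contact_force: [0.3, 1.9, 0.7]
gripper_width: 0.0596
gripper_force: 0.0
```

Run:
```python
from h import *
c=snap('wrist','w17'); s=c['s']; print(s['time_s'],s['tcp_pos'],s['eef_rot'])
sd=snap('side','s17')
g=cv2.cvtColor(c['image'],6); X=proj(c,(.5646,-.212,.144)); print('cap pred',X,'stand ctr',proj(c,(.5646,-.212,.06)))
u,v=X.astype(int)
np.set_printoptions(linewidth=250)
print(u-44,v-44); print(g[v-44:v+46:4,u-44:u+46:3])
```

```text
22.975 [ 0.56420697 -0.12471205  0.25124471] [-1.79887149e+02  7.33831685e-02 -9.33980395e+01]
cap pred [276.46404815 102.23503899] stand ctr [278.25691972 104.48944601]
232 58
[[127 124 126 125 124 126 123 125 124 126 125 126 124 123 124 125 125 127 126 126 126 126 127 127 126 126 126 127 126 126]
 [125 122 125 122 126 125 124 127 123 126 125 124 128 125 126 125 127 126 126 127 128 125 125 127 126 125 126 125 125 127]
 [126 123 125 124 123 125 122 126 126 126 125 125 126 125 128 125 126 124 127 126 127 127 125 125 126 127 123 128 127 127]
 [121 125 124 154 158 162 163 167 164 164 163 160 164 162 162 161 162 166 162 160 159 159 164 158 160 159 158 160 144 126]
 [125 124 125 159 162 164 166 167 164 164 162 159 165 161 161 161 163 164 162 161 159 158 163 157 158 158 157 159 144 128]
 [123 123 127 158 160 162 166 168 162 165 163 161 162 162 161 162 162 163 164 160 158 161 163 161 158 159 157 158 137 126]
 [125 122 126 157 161 162 165 163 161 164 160 160 162 163 163 160 164 164 162 159 155 161 163 156 157 158 157 157 135 113]
 [126 124 124 156 159 163 164 164 162 166 162 159 160 164 164 
[... 1206 characters left out ...]
159 158 158 161 158 155 156 159 158 156 151 150 148 159 152 156 155 155 155 134 116]
 [186 185 185 175 157 155 156 156 160 160 156 156 160 160 157 158 155 156 154 153 156 155 159 153 154 154 153 152 135 111]
 [184 185 185 187 199 207 158 156 157 158 155 153 160 158 159 157 156 155 155 152 154 154 157 154 153 153 155 154 134 113]
 [187 185 186 194 210 210 189 157 154 159 155 154 157 158 157 158 155 154 153 152 155 156 159 153 155 155 155 152 135 114]
 [185 184 188 189 205 201 189 166 164 151 138 134 136 137 136 136 137 131 127 130 131 130 132 132 135 130 131 132 123 112]
 [186 184 184 186 184 184 184 184 185 178 122 121 125 124 124 123 125 123 124 125 124 125 124 123 125 124 125 125 124 124]]
```

Run:
```python
from h import *
c=load('w17'); g=cv2.medianBlur(cv2.cvtColor(c['image'],6),3)
for th in(76,84,115):
    m=np.zeros_like(g); m[72:132,250:310]=(g[72:132,250:310]<th)*255
    if th<115: m=cv2.morphologyEx(m,cv2.MORPH_OPEN,np.ones((3,3)))
    cs,_=cv2.findContours(m,0,1); k=max(cs,key=cv2.contourArea)
    for z in(.144,.138):
        P=np.array([onz(c,u,v,z)[:2] for u,v in k[:,0]],np.float32); rc=cv2.minAreaRect(P); print(th,z,rc,cv2.contourArea(P)*1e6)
    if th==84:
        for row in g[84:124:2,256:304:1]: print(''.join('#' if x<60 else 'x' if x<76 else 'o' if x<105 else '.' for x in row))
o,d=ray(c,283,208); print('cam pos',o)
```

```text
76 0.144 ((0.5655910968780518, -0.20858535170555115), (0.022049937397241592, 0.016867250204086304), 86.32749938964844) 260.27484753621263
76 0.138 ((0.5657378435134888, -0.20868948101997375), (0.022548720240592957, 0.01724880188703537), 86.32704162597656) 272.18350615676457
84 0.144 ((0.5641701817512512, -0.20815303921699524), (0.022169014438986778, 0.023452917113900185), 59.21772766113281) 384.2478865565546
84 0.138 ((0.5642848610877991, -0.20824742317199707), (0.022670481353998184, 0.023983482271432877), 59.218265533447266) 401.8287689535605
................................................
................................................
................................................
.........oooooooooooooooo.......................
........oooooooooooooooooooooooooo..............
........oooooooxxxxxxxxxxoooooooooooo...........
.......oooooxxxxxxxxxxxxxxxxoooooooo............
.......ooooxxxxxxxxxxxxxxxxxxooooooo............
.......oooxxxxxxxxxxxxxxxxxxxxxoooxxo...........
......oooxxxxxxxxxxxxxxxxxxxxxxoooxxxo..........
......oooxxxxxxxxxxxxxxxxxxxxxxoooxxxo..........
......ooooxxxxxxxxxxxxxxxxxxxxxoox##xo..........
.....oooooxxxxxxxxxxxxxxxxxxxxooox#xxo..........
.....oooooooxxxxxxxxxxxxxxxxxooox##xo...........
.....oooooooooxxxxxxxxxxxxxoooooxxxo............
.....oooooxoooooxxxxxxoooooooooxxxxo............
........ooxxxxxxxxxxxxoooooooooxxo..............
............oox##########xxxxxxxo...............
...............oooxxxx##xxxoo...................
................................................
115 0.144 ((0.5639125108718872, -0.2092122584581375), (0.02608448825776577, 0.02634183131158352), 74.89093780517578) 577.2683212366126
115 0.138 ((0.5640214085578918, -0.20933058857917786), (0.026674551889300346, 0.02693767286837101), 74.89105224609375) 603.680788916261
cam pos [ 0.55910217 -0.20398243  0.40923856]
```

Run:
```python
from h import *
print(onz(load('w17'),275.7,103.6,.144))
p=plan([((.565,-.211,.19),(180,0,-102),4),((.565,-.211,.086),(180,0,-102),4)])
```

```text
[ 0.56528003 -0.21092736  0.144     ]
[0.144, -0.009, 0.103] [-0.008, 0.004, 0.47] 
[0.143, -0.015, 0.103] [-0.008, 0.004, 0.47] 
[0.142, -0.02, 0.103] [-0.008, 0.004, 0.47] 
[0.141, -0.026, 0.103] [-0.008, 0.004, 0.47] 
--
[-0.0, -0.0, 0.173] [-0.0, 0.0, -0.0] 
[-0.0, -0.0, 0.173] [-0.0, 0.0, -0.0] 
[-0.0, -0.0, 0.173] [-0.0, 0.0, -0.0] 
[-0.0, -0.0, 0.173] [-0.0, 0.0, -0.0] 
--
```

play_rows(
  rows=[
    {"slide": [0.144, -0.009, 0.103], "delta_rot": [0, 0, 0.47], "fingers": 0.36},
    {"slide": [0.143, -0.015, 0.103], "delta_rot": [0, 0, 0.47], "fingers": 0.36},
    {"slide": [0.142, -0.02, 0.103], "delta_rot": [0, 0, 0.47], "fingers": 0.36},
    {"slide": [0.141, -0.026, 0.103], "delta_rot": [0, 0, 0.47], "fingers": 0.36},
    {"slide": [0, 0, 0], "delta_rot": [0, 0, 0], "fingers": 0.36},
    {"slide": [0, 0, 0], "delta_rot": [0, 0, 0], "fingers": 0.36},
    {"slide": [0, 0, 0], "delta_rot": [0, 0, 0], "fingers": 0.36},
  ],
)

```text
time_s: 23.95
tcp_pos: [0.5658, -0.2106, 0.1907]
eef_rot: [-179.8, 0.1, -102.0]
contact_force: [-1.4, -0.5, 0.7]
gripper_width: 0.0597
gripper_force: 0.0
```

Run:
```python
from h import *
s=r.get_state(); print(s['time_s'],s['tcp_pos'],s['eef_rot'])
p=plan([((.565,-.211,.086),(180,0,-102),4)])
```

```text
23.95 [ 0.56582408 -0.21061074  0.19066562] [-1.79795450e+02  8.42487088e-02 -1.01957973e+02]
[0.001, 0.002, 0.174] [-0.011, 0.005, 0.002] 
[0.001, 0.002, 0.174] [-0.011, 0.005, 0.002] 
[0.001, 0.002, 0.174] [-0.011, 0.005, 0.002] 
[0.001, 0.001, 0.174] [-0.011, 0.005, 0.002] 
--
```

play_rows(
  rows=[
    {"slide": [0.001, 0.001, 0.174], "delta_rot": [-0.011, 0.005, 0], "fingers": 0.36},
    {"slide": [0.001, 0.001, 0.174], "delta_rot": [-0.011, 0.005, 0], "fingers": 0.36},
    {"slide": [0.001, 0.001, 0.174], "delta_rot": [-0.011, 0.005, 0], "fingers": 0.36},
    {"slide": [0, 0, 0.174], "delta_rot": [-0.011, 0.005, 0], "fingers": 0.36},
    {"slide": [0, 0, 0], "delta_rot": [0, 0, 0], "fingers": 0.36},
    {"slide": [0, 0, 0], "delta_rot": [0, 0, 0], "fingers": 0.36},
  ],
)

```text
time_s: 24.7
tcp_pos: [0.5659, -0.2113, 0.0866]
eef_rot: [-180.0, -0.0, -102.0]
contact_force: [1.2, -0.4, -0.7]
gripper_width: 0.0594
gripper_force: 0.0
```

play_rows(
  rows=[
    {"slide": [0, 0, 0], "delta_rot": [0, 0, 0], "fingers": -1},
    {"slide": [0, 0, 0], "delta_rot": [0, 0, 0], "fingers": -1},
    {"slide": [0, 0, 0], "delta_rot": [0, 0, 0], "fingers": -1},
    {"slide": [0, 0, 0], "delta_rot": [0, 0, 0], "fingers": -1},
    {"slide": [0, 0, 0], "delta_rot": [0, 0, 0], "fingers": -1},
  ],
  squeeze=40,
)

```text
time_s: 25.32
tcp_pos: [0.5651, -0.2115, 0.0855]
eef_rot: [179.9, -0.0, -102.0]
contact_force: [0.7, 0.3, 2.2]
gripper_width: 0.0238
gripper_force: 39.9
```

Run:
```python
from t3 import *
print(s['time_s'],s['tcp_pos'],s['eef_rot'],s['contact_force'],s['moment'],s['gripper_width'])
# final tool pose: axis along -n, grasp 93 mm from tip, plunger 6 mm
R=Ro.from_matrix(np.stack([-ey,-ex,-n],1)); spot=S+.03*ey+.006*n
q=D[8]['joints'][:5]
for k in(.06,.03,.01,0):
    X=spot+n*(.087-.019+k-.0); q,e=ik(X,-n,q); print(k,X.round(4),q.round(1),e.round(5))
p=plan([((.565,-.211,.17),(180,0,-102),3),((.56,-.08,.22),(180,0,-101),4),(spot+n*(.093-.019+.03),R,8)])
```

```text
25.325 [ 0.56506999 -0.21154048  0.08550369] [ 1.79930665e+02 -1.97546220e-02 -1.02018363e+02] [0.72416986 0.3380062  2.18596892] [0.11792547 0.13710603 0.01103402] 0.023770356472804947
0.06 [0.5272 0.08   0.1786] [ 38.9  -1.2 -46.3  27.2 -34.7] 0.0
0.03 [0.5372 0.0781 0.1505] [ 36.9   1.7 -48.7  31.  -29.4] 0.0
0.01 [0.544  0.0768 0.1317] [ 35.2   3.7 -50.4  34.5 -25.7] 0.0
0 [0.5473 0.0762 0.1223] [ 34.2   4.8 -51.4  36.8 -23.8] 0.0
[-0.001, 0.001, -0.188] [0.005, -0.001, -0.001] 
[-0.001, 0.001, -0.188] [0.005, -0.001, -0.001] 
[-0.001, 0.0, -0.188] [0.005, -0.001, -0.001] 
--
[-0.212, 0.054, -0.083] [-0.0, 0.0, -0.055] 
[-0.212, 0.053, -0.083] [-0.0, 0.0, -0.055] 
[-0.212, 0.052, -0.083] [-0.0, 0.0, -0.055] 
[-0.213, 0.051, -0.083] [-0.0, 0.0, -0.055] 
--
[-0.126, 0.045, 0.053] [0.545, -0.001, -0.007] 
[-0.126, 0.048, 0.051] [0.545, -0.001, -0.007] 
[-0.126, 0.05, 0.049] [0.545, -0.001, -0.007] 
[-0.126, 0.052, 0.047] [0.545, -0.001, -0.007] 
[-0.126, 0.054, 0.045] [0.545, -0.001, -0.007] 
[-0.126, 0.056, 0.042] [0.545, -0.001, -0.007] 
[-0.126, 0.057, 0.04] [0.545, -0.001, -0.007] 
[-0.126, 0.059, 0.037] [0.545, -0.001, -0.007] 
--
```

play_rows(
  rows=[
    {"slide": [0, 0, -0.1], "delta_rot": [0, 0, 0], "fingers": -1},
    {"slide": [0, 0, -0.2], "delta_rot": [0, 0, 0], "fingers": -1},
    {"slide": [0, 0, -0.3], "delta_rot": [0, 0, 0], "fingers": -1},
  ],
)

```text
time_s: 25.7
tcp_pos: [0.5641, -0.2114, 0.1757]
eef_rot: [179.7, -0.0, -102.0]
contact_force: [1.7, 0.7, -1.1]
gripper_width: 0.024
gripper_force: 39.9
```

play_rows(
  rows=[
    {"slide": [-0.21, 0.054, -0.08], "delta_rot": [0, 0, -0.055], "fingers": -1},
    {"slide": [-0.21, 0.053, -0.08], "delta_rot": [0, 0, -0.055], "fingers": -1},
    {"slide": [-0.21, 0.052, -0.08], "delta_rot": [0, 0, -0.055], "fingers": -1},
    {"slide": [-0.21, 0.051, -0.08], "delta_rot": [0, 0, -0.055], "fingers": -1},
    {"slide": [0, 0, 0], "delta_rot": [0, 0, 0], "fingers": -1},
  ],
)

```text
time_s: 26.32
tcp_pos: [0.5602, -0.08, 0.2254]
eef_rot: [-179.9, 0.0, -100.9]
contact_force: [0.1, -1.0, -1.3]
gripper_width: 0.0235
gripper_force: 39.9
```

Run:
```python
from t3 import *
print(s['time_s'],s['tcp_pos'],s['eef_rot'],s['gripper_width'])
R=Ro.from_matrix(np.stack([-ey,-ex,-n],1)); spot=S+.03*ey+.006*n
p=plan([(spot+n*(.0755+.03),R,8)])
```

```text
26.325 [ 0.56021831 -0.0799765   0.22538575] [-1.79939411e+02  3.85777570e-02 -1.00865280e+02] 0.023494122488726486
[-0.126, 0.046, 0.057] [0.544, 0.001, -0.003] 
[-0.126, 0.048, 0.055] [0.544, 0.001, -0.003] 
[-0.126, 0.051, 0.052] [0.544, 0.001, -0.003] 
[-0.126, 0.053, 0.05] [0.544, 0.001, -0.003] 
[-0.126, 0.055, 0.048] [0.544, 0.001, -0.003] 
[-0.126, 0.057, 0.045] [0.544, 0.001, -0.003] 
[-0.126, 0.059, 0.043] [0.544, 0.001, -0.003] 
[-0.126, 0.06, 0.04] [0.544, 0.001, -0.003] 
--
```

play_rows(
  rows=[
    {"slide": [-0.126, 0.046, 0.057], "delta_rot": [0.544, 0, 0], "fingers": -1},
    {"slide": [-0.126, 0.048, 0.055], "delta_rot": [0.544, 0, 0], "fingers": -1},
    {"slide": [-0.126, 0.051, 0.052], "delta_rot": [0.544, 0, 0], "fingers": -1},
    {"slide": [-0.126, 0.053, 0.05], "delta_rot": [0.544, 0, 0], "fingers": -1},
    {"slide": [-0.126, 0.055, 0.048], "delta_rot": [0.544, 0, 0], "fingers": -1},
    {"slide": [-0.126, 0.057, 0.045], "delta_rot": [0.544, 0, 0], "fingers": -1},
    {"slide": [-0.126, 0.059, 0.043], "delta_rot": [0.544, 0, 0], "fingers": -1},
    {"slide": [-0.126, 0.06, 0.04], "delta_rot": [0.544, 0, 0], "fingers": -1},
  ],
)

```text
time_s: 27.32
tcp_pos: [0.5344, 0.0776, 0.1557]
eef_rot: [-160.0, 0.0, -101.0]
contact_force: [1.2, -1.1, -1.6]
gripper_width: 0.024
gripper_force: 39.9
```

play_rows(
  rows=[
    {"slide": [0, 0, 0], "delta_rot": [0, 0, 0], "fingers": -1},
    {"slide": [0, 0, 0], "delta_rot": [0, 0, 0], "fingers": -1},
    {"slide": [0, 0, 0], "delta_rot": [0, 0, 0], "fingers": -1},
  ],
)

```text
time_s: 27.7
tcp_pos: [0.5352, 0.0769, 0.1561]
eef_rot: [-160.1, 0.0, -101.1]
contact_force: [0.5, 0.1, -1.7]
gripper_width: 0.0238
gripper_force: 39.9
```

Run:
```python
from t3 import *
print(s['time_s'],s['tcp_pos'],s['eef_rot'],s['joints'].round(1))
R=Ro.from_matrix(np.stack([-ey,-ex,-n],1)); spot=S+.03*ey+.006*n
p=plan([(spot+n*(.0755+.006),R,3)])
```

```text
27.7 [0.53515309 0.07689686 0.15606292] [-1.60111878e+02  2.02770845e-02 -1.01076568e+02] [ 37.2   1.1 -48.1  29.8 -30.7 -72.8]
[-0.004, 0.0, 0.05] [0.008, -0.007, -0.022] 
[-0.003, 0.0, 0.05] [0.008, -0.007, -0.022] 
[-0.003, 0.0, 0.05] [0.008, -0.007, -0.022] 
--
```

play_rows(
  rows=[
    {"slide": [-0.003, 0, 0.05], "delta_rot": [0.008, -0.007, -0.022], "fingers": -1},
    {"slide": [-0.003, 0, 0.05], "delta_rot": [0.008, -0.007, -0.022], "fingers": -1},
    {"slide": [-0.003, 0, 0.05], "delta_rot": [0.008, -0.007, -0.022], "fingers": -1},
    {"slide": [0, 0, 0], "delta_rot": [0, 0, 0], "fingers": -1},
    {"slide": [0, 0, 0], "delta_rot": [0, 0, 0], "fingers": -1},
    {"slide": [0, 0, 0], "delta_rot": [0, 0, 0], "fingers": -1},
  ],
)

```text
time_s: 28.45
tcp_pos: [0.5424, 0.0772, 0.1346]
eef_rot: [-160.0, -0.0, -100.7]
contact_force: [-0.2, -0.7, -2.0]
gripper_width: 0.0238
gripper_force: 39.9
```

Run:
```python
from t3 import *
print(s['time_s'],s['tcp_pos'],s['eef_rot'])
R=Ro.from_matrix(np.stack([-ey,-ex,-n],1)); spot=S+.03*ey+.006*n
plan([(spot+n*(.0755+.006),R,1)])
c=snap('wrist','w18'); sd=snap('side','s18'); tp=snap('top','t18')
Rm=Ro.from_euler('xyz',s['eef_rot'],degrees=True); tip=np.array(s['tcp_pos'])+Rm.apply([0,0,.0755])
def Z(c,u,v,w,h,z): return cv2.resize(c['image'][v:v+h,u:u+w],(w*z,h*z),interpolation=cv2.INTER_CUBIC)
for nm,cc in(('w',c),('s',sd),('t',tp)): print(nm,'tip',proj(cc,tip).round(1),'spot',proj(cc,spot).round(1),'posts',[proj(cc,spot+k*ex-.002*n).round(1) for k in(-.031,.031)])
u,v=proj(c,spot).astype(int); A=Z(c,u-65,v-75,130,150,3); print('A off',u-65,v-75,'x3')
u,v=proj(sd,spot).astype(int); B=Z(sd,u-40,v-60,80,90,5)[:450,:400]; print('B off',u-40,v-60,'x5')
cv2.imwrite('pics/m8.png',np.hstack([A,B])); print(A.shape,B.shape)
```

```text
28.45 [0.54241626 0.07721307 0.13457239] [-1.60007663e+02 -1.32790484e-02 -1.00689980e+02]
[0.001, -0.003, -0.001] [0.002, 0.002, 0.014] 
--
w tip [283.2 218.5] spot [282.5 215.9] posts [array([322. , 215.1]), array([243. , 215.1])]
s tip [283.7 235.7] spot [282.6 237.2] posts [array([294.6, 245.2]), array([270. , 230.5])]
t tip [244.9 231.8] spot [245.4 230.9] posts [array([243.1, 243.2]), array([248. , 217.9])]
A off 217 140 x3
B off 242 177 x5
(450, 390, 3) (450, 400, 3)
```

View pics/m8.png

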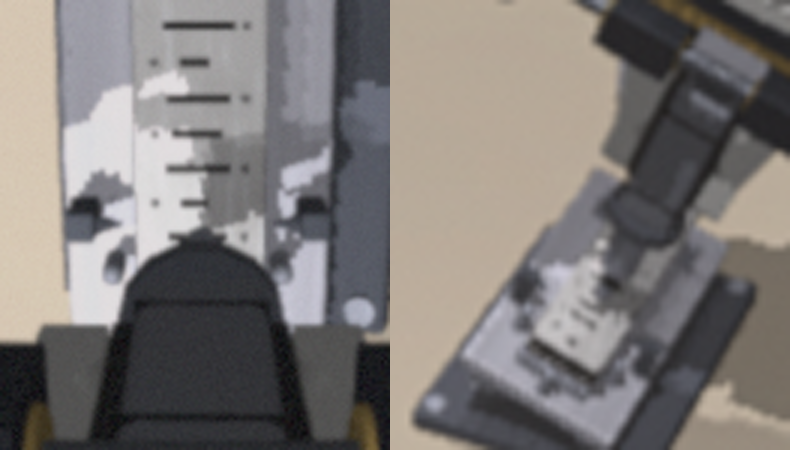

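The left half shows both pointer posts, at (88,218) and (312,218), with the collar of the probe just hiding the tip. The right half shows the probe standing over the comb, square to it, near the left end. I'll measure the post tops numerically.

Run:
```python
from t3 import *
np.set_printoptions(linewidth=250)
c=load('w18'); g=cv2.cvtColor(c['image'],6); spot=S+.03*ey+.006*n
for k in(.031,-.031):
    for z in(4,-14): print([proj(c,spot+(k+a)*ex+b*ey+(z-6)*.001*n).round(1).tolist() for a in(-.004,.004) for b in(-.004,.004)])
print('cols 236-258 rows 200-226'); print(g[200:227,236:260])
print('cols 308-330'); print(g[200:227,306:330])
```

```text
[[247.9, 210.2], [248.3, 219.9], [237.8, 210.2], [238.2, 219.9]]
[[250.2, 203.8], [250.4, 212.9], [240.7, 203.8], [241.0, 212.9]]
[[327.3, 210.2], [326.9, 219.9], [317.1, 210.2], [316.8, 219.9]]
[[324.5, 203.8], [324.1, 212.9], [315.0, 203.8], [314.7, 212.9]]
cols 236-258 rows 200-226
[[178 145 152 198 219 220 222 221 216 192 169 142 125 123 122 124 124 126 125 126 140 176 205 214]
 [185 148 150 198 220 221 222 220 212 169 138 125 121 124 121 123 125 125 126 124 130 146 169 177]
 [188 151 150 198 219 220 221 217 201 158 129 122 122 124 125 124 124 124 124 127 128 131 134 138]
 [190 151 149 197 218 221 216 194 171 139 125 121 123 124 124 123 124 125 125 123 124 128 128 128]
 [191 150 142 196 216 214 202 163 131 119 114 117 115 117 121 124 127 123 122 120 125 127 129 129]
 [191 150 138 188 196 174 148 119  92  88  85  87  85  96 115 120 122 117 115 116 125 132 144 147]
 [189 149 134 180 163 119  86  65  55  51  51  51  52  71 102 117 119 117 113 130 143 155 181 189]
 [193 153 138 170 140  84  47  37  41  36  37  31  38  55  89 112 131 136 144 174 186 193 207 212]
 [194 156 132 149 120 
[... 3846 characters left out ...]
4  82]
 [106 111 110 123 139 136 118 108 111 115 117 125 143 143 147 144 148 148 146 123  88  69  79  88]
 [107 111 111 112 112 107 109 107 109 106 112 135 169 178 177 179 180 183 171 147  96  69  75  90]
 [108 107 106 101 100 100 103 109 108 112 128 150 182 189 192 191 192 194 182 149  95  61  67  87]
 [108 103  95  86  82  84  93 105 109 131 160 179 191 192 190 191 193 194 184 150  92  59  69  88]
 [103  89  76  68  69  71  77  95 111 139 179 191 190 191 191 193 193 197 183 144  92  60  68  84]
 [ 96  76  64  65  65  65  72  96 125 152 184 191 194 193 190 192 196 195 181 147  87  57  72  87]
 [ 90  67  61  62  58  64  76 112 161 180 192 192 193 191 191 193 197 197 183 144  89  59  70  88]]
```

The post tops match the prediction to 0.2 px, so the spot is well located. Next I'll check the collar to get the probe's own offset in the grip.

Run:
```python
from t3 import *
c=load('w18'); s=c['s']; g=cv2.cvtColor(c['image'],6); Rm=Ro.from_euler('xyz',s['eef_rot'],degrees=True); T=np.array(s['tcp_pos'])
pr=lambda *a:proj(c,T+Rm.apply(a)).round(1).tolist()
print('collar edge top/bottom',pr(.017,0,.0175),pr(.017,0,.0255),'mouth sleeve',pr(.008,0,.0555),'sides',pr(0,.017,.0175),pr(0,-.017,.0175),pr(0,.017,.0255),pr(0,-.017,.0255),'handle bottom edge',pr(.012,.012,.0175),pr(.012,-.012,.0175),'tip',pr(0,0,.0755))
for u in(276,280,283,287,291): print(u,[int(x) for x in g[208:246,u]])
for v in(222,228,234,238): print(v,[int(x) for x in g[v,250:320]])
```

```text
collar edge top/bottom [283.1, 222.9] [283.1, 218.4] mouth sleeve [283.2, 216.8] sides [311.9, 249.8] [254.5, 249.9] [310.8, 244.5] [255.5, 244.6] handle bottom edge [303.9, 231.0] [262.4, 231.0] tip [283.2, 218.5]
276 [209, 217, 220, 220, 220, 220, 220, 220, 211, 167, 103, 81, 107, 98, 59, 44, 46, 47, 50, 49, 47, 54, 49, 51, 48, 48, 49, 49, 52, 54, 50, 46, 37, 42, 50, 48, 51, 49]
280 [113, 183, 215, 218, 217, 217, 218, 212, 179, 124, 83, 61, 50, 41, 41, 44, 47, 49, 49, 49, 48, 51, 50, 52, 52, 49, 48, 49, 50, 49, 51, 47, 36, 34, 47, 47, 53, 52]
283 [115, 175, 180, 164, 166, 190, 193, 155, 101, 67, 62, 61, 49, 41, 42, 42, 48, 50, 48, 51, 53, 49, 51, 51, 50, 50, 50, 54, 51, 50, 53, 45, 36, 38, 42, 51, 47, 49]
287 [110, 109, 113, 116, 117, 119, 115, 118, 113, 93, 74, 62, 51, 44, 43, 39, 48, 51, 52, 51, 50, 49, 52, 49, 53, 48, 51, 54, 52, 52, 51, 46, 34, 37, 47, 51, 47, 51]
291 [114, 112, 114, 115, 114, 117, 120, 143, 168, 149, 105, 82, 101, 89, 53, 43, 45, 50, 49, 50, 51, 52, 53, 47, 49, 49, 52, 51, 52, 51, 54, 45, 37, 39, 47, 50, 51, 48]
222 [222, 221, 220, 216, 205, 173, 141, 122, 123
[... 501 characters left out ...]
, 43, 43, 56, 84, 107, 104, 95, 72, 65, 77, 78, 78, 80, 108, 160, 186, 194, 193, 193, 193]
234 [221, 213, 198, 185, 176, 172, 176, 194, 179, 126, 74, 50, 46, 50, 51, 50, 53, 51, 54, 50, 50, 50, 52, 54, 50, 53, 49, 51, 53, 52, 48, 53, 50, 50, 53, 49, 53, 51, 49, 48, 50, 52, 49, 49, 53, 50, 52, 51, 53, 47, 48, 51, 50, 52, 50, 50, 43, 49, 79, 119, 153, 163, 162, 172, 186, 195, 194, 194, 190, 190]
238 [221, 220, 223, 222, 222, 221, 217, 190, 116, 59, 52, 49, 51, 49, 48, 47, 47, 48, 50, 51, 51, 49, 55, 48, 54, 54, 50, 51, 51, 51, 51, 49, 48, 53, 53, 49, 51, 51, 50, 54, 52, 54, 51, 49, 53, 55, 48, 51, 51, 52, 50, 53, 44, 49, 48, 50, 53, 54, 53, 85, 143, 184, 197, 198, 198, 194, 194, 194, 193, 190]
```

```bash
cat > force.py <<'E'
from t3 import *
F=[];P=[];M=[];E=[]
for i in range(14):
    r.capture('side'); q=r.get_state(); F.append(q['contact_force']);P.append(q['tcp_pos']);M.append(q['moment']);E.append(q['eef_rot'])
F=np.array(F);P=np.mean(P,0);E=np.mean(E,0); spot=S+.03*ey+.006*n
print('t',q['time_s'],'F',F.mean(0).round(2),'se',(F.std(0)/14**.5).round(2),'F.n',(F@n).mean().round(2),'M',np.mean(M,0).round(3),'w',q['gripper_width'],q['gripper_force'])
d=P-spot; print('pos bed x,y mm',d@ex*1e3,d@ey*1e3,'height above face along n -75.5:',d@n*1e3-75.5,'rot err deg',np.degrees((Ro.from_euler('xyz',E,degrees=True).inv()*Ro.from_matrix(np.stack([-ey,-ex,-n],1))).as_rotvec()).round(2))
E
python3 force.py
```

```text
t 29.3 F [-0.03  0.08 -1.45] se [0.14 0.12 0.11] F.n -1.35 M [0.286 1.383 0.   ] w 0.02350227366048313 39.8842853307724
pos bed x,y mm -0.6618919050899383 -0.002563614847620431 height above face along n -75.5: 5.615565695009707 rot err deg [ 0.02 -0.    0.07]
```

play_rows(
  rows=[
    {"slide": [0.003, -0.001, 0.02], "delta_rot": [0, 0, 0], "fingers": -1},
    {"slide": [0, 0, 0.02], "delta_rot": [0, 0, 0], "fingers": -1},
    {"slide": [0, 0, 0.015], "delta_rot": [0, 0, 0], "fingers": -1},
    {"slide": [0, 0, 0.01], "delta_rot": [0, 0, 0], "fingers": -1},
    {"slide": [0, 0, 0], "delta_rot": [0, 0, 0], "fingers": -1},
    {"slide": [0, 0, 0], "delta_rot": [0, 0, 0], "fingers": -1},
    {"slide": [0, 0, 0], "delta_rot": [0, 0, 0], "fingers": -1},
  ],
)

```text
time_s: 30.18
tcp_pos: [0.5456, 0.076, 0.1253]
eef_rot: [-160.0, -0.0, -100.7]
contact_force: [-0.5, 0.6, 1.9]
gripper_width: 0.0238
gripper_force: 39.9
```

```bash
python3 force.py
```

```text
t 30.875 F [-0.87  0.29  0.97] se [0.16 0.14 0.09] F.n 1.22 M [ 0.294  1.424 -0.004] w 0.023966333238932387 39.88446593284607
pos bed x,y mm -0.4991595552577034 -0.453858734126282 height above face along n -75.5: -4.146407654472199 rot err deg [ 0.02 -0.    0.07]
```

play_rows(
  rows=[
    {"slide": [0, 0, 0.005], "delta_rot": [0, 0, 0], "fingers": -1},
    {"slide": [0, 0, 0.004], "delta_rot": [0, 0, 0], "fingers": -1},
    {"slide": [0, 0, 0], "delta_rot": [0, 0, 0], "fingers": -1},
    {"slide": [0, 0, 0], "delta_rot": [0, 0, 0], "fingers": -1},
    {"slide": [0, 0, 0], "delta_rot": [0, 0, 0], "fingers": -1},
  ],
)

```text
time_s: 31.5
tcp_pos: [0.5461, 0.0759, 0.1239]
eef_rot: [-160.0, -0.0, -100.7]
contact_force: [-0.9, 0.2, 0.8]
gripper_width: 0.0237
gripper_force: 39.9
```

```bash
python3 force.py
python3 - <<'E'
from t3 import *
c=snap('wrist','w20'); g=cv2.cvtColor(c['image'],6)
print('posts pred',[proj(c,S+.03*ey+k*ex+.004*n).round(1) for k in(.031,-.031)])
u,v=proj(c,S+.03*ey+.031*ex+.004*n).astype(int); print(u,v-10,[int(x) for x in g[v-10:v+10,u]]); 
print('comb end pred',proj(c,S-.064*ey+.006*n)); u,v=proj(c,S-.064*ey+.006*n).astype(int); print(v-8,[int(x) for x in g[v-8:v+8,u-9:u-4].mean(1)])
v=int(proj(c,S-.03*ey+.006*n)[1]); print([proj(c,S-.03*ey+k*ex+.006*n).round(1) for k in(.017,-.017)],[int(x) for x in g[v:v+3,230:340].mean(0)])
E
```

```text
t 32.2 F [-0.89  0.17  1.07] se [0.11 0.1  0.18] F.n 1.32 M [0.34  1.32  0.032] w 0.023445797648338165 39.88434433937073
pos bed x,y mm -0.5196838747221315 -0.47722912849226284 height above face along n -75.5: -5.52657412533091 rot err deg [ 0.03 -0.01  0.07]
posts pred [array([241.2, 220.6]), array([323.6, 220.6])]
241 210 [119, 65, 37, 37, 38, 42, 62, 83, 96, 100, 101, 99, 99, 97, 100, 131, 199, 220, 222, 223]
comb end pred [282.37139339  91.83450672]
83 [219, 211, 198, 176, 160, 157, 158, 157, 157, 166, 190, 203, 189, 174, 168, 167]
[array([258.1, 140.3]), array([306.7, 140.3])] [202, 200, 188, 145, 119, 139, 157, 160, 161, 159, 158, 158, 159, 158, 158, 160, 158, 158, 159, 159, 160, 162, 161, 163, 164, 165, 165, 162, 159, 151, 163, 172, 169, 166, 167, 166, 163, 164, 165, 172, 174, 173, 172, 168, 164, 160, 160, 161, 160, 159, 160, 161, 159, 161, 161, 160, 160, 159, 159, 160, 163, 164, 165, 163, 164, 162, 163, 164, 164, 162, 162, 162, 162, 161, 160, 157, 142, 124, 114, 111, 112, 113, 117, 129, 139, 142, 145, 145, 142, 143, 149, 152, 154, 155, 153, 150, 149, 150, 148, 137, 105, 67, 52, 54, 57, 61, 62, 64, 67, 70]
```

play_rows(
  rows=[
    {"slide": [0, 0, 0.003], "delta_rot": [0, 0, 0], "fingers": -1},
    {"slide": [0, 0, 0], "delta_rot": [0, 0, 0], "fingers": -1},
    {"slide": [0, 0, 0], "delta_rot": [0, 0, 0], "fingers": -1},
    {"slide": [0, 0, 0], "delta_rot": [0, 0, 0], "fingers": -1},
  ],
)

```text
time_s: 32.75
tcp_pos: [0.5462, 0.0759, 0.1235]
eef_rot: [-160.0, -0.0, -100.7]
contact_force: [-1.7, -0.2, 2.1]
gripper_width: 0.0238
gripper_force: 39.9
```

```bash
python3 force.py; python3 -c "
from plant import r
print(r.close_job())"
```

```text
t 33.45 F [-0.61  0.51  1.35] se [0.16 0.1  0.13] F.n 1.51 M [0.357 1.271 0.05 ] w 0.02400599517983143 39.884424805641174
pos bed x,y mm -0.5375706797143276 -0.4962016678074898 height above face along n -75.5: -5.9886063425255855 rot err deg [ 0.03 -0.01  0.07]
the job is handed in; nothing more can be done
None
```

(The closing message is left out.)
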